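Empty the bench dustpan through the push flap of the cork bin

ROBOT

A 6-joint arm with a two-finger parallel gripper is mounted at the origin on the work surface. World frame = base frame: x ahead of the robot, y to its left, z up, the work surface at z = 0. Lengths are in m, angles in rad, forces in N, time in s.
With the tool pointing down it reaches from about 0.35 to 0.975 m from the base axis. Payload 4.9 kg.
Tool frame: the origin (TCP) lies at the very end of the fingers, on their centre line; the grasp point (between the pads) lies 19 mm behind it (grasp_offset is the distance from the TCP to the grasp point, in m); x points along the fingers, y is the direction in which the jaws open and shut, and the axes are right-handed (so a half turn about x gives the same grasp; the last joint's range is limited). The gripper opens to 85 mm and grips with 20 to 120 N. Pads are 22 mm wide; open, the fingers measure 114 mm over their backs; the gripper's body (76 mm by 85 mm) begins 54 mm behind the grasp point. The pads swing forward as they close: fully open they stand 13 mm farther back than shut.
Start: joints at [-1.287, 0.053, 1.613, -0, 1.476, -0.119], TCP at [0.245, -0.575, 0.231] pointing down, gripper open.
Joint ranges: [-3.01, 3.01], [-1.01, 2.22], [0.06, 2.58], [-1.02, 4.17], [0.09, 2.62], [-3.14, 3.14]. Speed limits (rad/s): [2.57, 2.57, 3.14, 3.14, 3.14, 3.14].

INTERFACE

Orientations are given as a rotation vector (axis times angle).
In Python, from station import get_obs, get_image, camera_model, finish_job, grasp_offset gives the robot as it stands.
- The arm moves only by the shell command python3 -m crank 'ROWS' [OPENING] [FORCE]. ROWS is JSON, a list that holds one entry, the list of rows, each a list of 4 numbers: the shift along the world's x, y, z in m, then the turn about the world's z in degrees. In form: [[[dx, dy, dz, turn], ...]]. A call has 1 to 5 rows; each row is the pose to reach, as a shift and turn from the pose commanded when the call began; what a row does not reach only later rows make up. A row lasts 1/12 s, in which the tool goes at most 41.7 mm and 7.16 degrees, less where a joint would pass 70% of its speed; a pose out of reach is approached as far as the arm can. A call with a gripper value outside its range is refused whole. OPENING is the opening, from 0 (shut) to 1 (fully open), set as the call begins (- or left out, the last holds). The fingers move at their own pace and stop on an object; FORCE is the grip in N (left out, the last holds). Time passes only in rows, so rows that repeat a pose let the fingers close. It gives the time, the measured TCP pose, the force and the opening at its end, in the units of the state.
- get_obs(): the state, without advancing time (a new reading comes with each control period).
- get_image(name): name is "scene" or "top" or "wrist"; returns (picture, depth): 384x512x3 uint8, red, green, blue; 384x512 float32, m along the optical axis (not along the pixel's ray), 0 where there is no reading.
- camera_model(name): a dict with "fx", "fy", "cx", "cy" (pixels), "k1" (the pictures are not rectified: a ray, as slopes to the right and down, at radius r is drawn at 1 + k1 r^2 times it, then the intrinsics apply), "xyz" and "attitude" of the camera in the world. Camera axes: x right, y down, z forward; pixel columns grow to the right and rows downward; lengths in m; the calibration is good to about 2 mm. A picture is of the moment at which its call begins: read the wrist's pose just before it. camera_model takes no time and is no camera call; for the wrist camera it gives the pose at the moment of the call.
- finish_job(): hands the job in, once; it reports no verdict.
The state is a dict: "t": time; "q": joint angles; "dq": joint speeds; "effort": joint torques, N m; "tool_pos": TCP position; "tool_rot": TCP orientation; "contact_force": force on the tool from outside, world axes, zero at the start; "wrist_torque": the same for the moment, N m; "opening": finger opening in m.
Only numpy, scipy, OpenCV 4.12 (cv2) and the standard library are available. Lean on these libraries where they do the work, as an engineer would, in place of code of your own. Each camera call takes 0.05 s, during which the arm holds its last target.

TASK

Five pulled corks have been swept into the blue dustpan on the bottling bench. Pick the pan up by its handle without losing a cork, push the sprung flap of the green cork bin open with the pan's lip and tip all five corks in through it. Then draw the pan out so that the flap springs shut, and set the empty pan back down flat on the bench about where it lay, leaving the brush, the bottle and the jar where they are and keeping the gripper off the flap.

Things in the scene. Friction and masses are not known exactly. Their poses are not given: they have to be found in the camera images.
- pan_grip (a point): Centre of the blue dustpan's black handle, where to grasp it: a flat-sided bar 24 mm wide (pan's y), 26 mm high, 110 mm long, rising 0.12 rad towards its free end; this point is half-way along it, 54 mm above the pan's underside. Axes are the pan's: x from handle to open lip, y left across the pan, z up. Pan about 0.2 kg, flat on the bench at the start.
- pan_mid (a point): Middle of the pan, 18 mm above its underside, 135 mm ahead (+x) of pan_grip. Pan axes. The pan is 150 mm long (x) and 150 mm wide, open in front; walls 4 mm thick, 40 mm high at the back, 36 mm at 25 mm behind the lip, sloping from there to 10 mm at 13 mm behind the lip. Floor 3 mm thick with a low smooth crest, 5 mm above the underside, 23 mm behind the lip.
- pan_lip (a point): Middle of the pan lip's front edge, on the underside: 210 mm ahead (+x) of pan_grip and 54 mm below it. Pan axes.
- bin: Green push-flap bin, fixed: 240 mm deep (x), 250 wide (y), 270 high. Origin: centre of its underside; x points from its front to its back, z up. The upright front (x = -120 mm) is 150 mm high; above it the black hood slopes up and back at 45 degrees to x = 0, z = 270 mm; flat top behind that. Walls 4 mm; hollow down to a floor 8 mm up.
- slot (a point): Centre of the flap opening (192 mm wide along y, 106 mm along the slope) on the sloping hood face: x = -49, y = 0, z = 221 mm in the bin's frame. Bin axes. The opening's lower edge (sill) is at x = -86, z = 184 mm and the flap's hinge line at x = -13, z = 257 mm in the bin's frame.
- flap (a joint): Flap angle, rad: 0 shut, flush with the slope; grows to 1.3 as it swings inward about its top edge; 0.79 hangs straight down. Aluminium plate with a yellow stripe, 184 mm wide, 100 mm from hinge to free lower edge, 4 mm thick. A light spring shuts it: about 0.4 N at the free edge starts it opening, about 1.4 N holds it at 0.8 rad.
- cork1_center (a point): Centre of one of the five loose wine corks that start lying in the pan: a cylinder 24 mm in diameter and 45 mm long, its axis along the point's x, 10 g.
- cork2_center (a point): Centre of one of the five loose wine corks that start lying in the pan: a cylinder 24 mm in diameter and 45 mm long, its axis along the point's x, 10 g.
- cork3_center (a point): Centre of one of the five loose wine corks that start lying in the pan: a cylinder 24 mm in diameter and 45 mm long, its axis along the point's x, 10 g.
- cork4_center (a point): Centre of one of the five loose wine corks that start lying in the pan: a cylinder 24 mm in diameter and 45 mm long, its axis along the point's x, 10 g.
- cork5_center (a point): Centre of one of the five loose wine corks that start lying in the pan: a cylinder 24 mm in diameter and 45 mm long, its axis along the point's x, 10 g.
- brush_mid (a point): Hand brush standing on its bristles, a bystander: head 150 x 40 mm, 55 mm high, this point at the head's centre, 28 mm above the bench; its wooden handle reaches 208 mm back from here along the point's -x.
- bottle_mid (a point): Standing full wine bottle, a bystander: 76 mm in diameter, 298 mm high, this point on its axis 150 mm above the bench.
- vial_mid (a point): Small brown jar with a white cap, a bystander: 48 mm in diameter, 100 mm high, this point on its axis 50 mm above the bench.
Mind the look-alikes: they are no part of the job. What is shaped like the part that bears cork3_center but turquoise is not meant.

How it is judged:
By the outcome, as a careful person would: the job done as asked, in the order asked, and still so for the second after the job is handed in, with the robot touching nothing.
It also fails if it takes over 64 s, if anything falls off the work surface, if the arm or the gripper's body presses on something with over 40 N, if the wrist force passes 120 N, or if a joint passes its speed limit or range.

## Working session

There is one attempt and no reset: what is moved stays moved. The work goes in short steps, Python scripts to look and compute and a shell command to move; the robot and the scene stay as the last step left them, time stands still between calls to the robot, and variables do not carry over. Pictures are saved under pics/ and viewed, and the job is handed in when it is done.

```bash
ls; mkdir -p pics; cat > h.py <<'E'
import numpy as np, cv2
from station import *
from scipy.spatial.transform import Rotation as R
def Rm(cm):
    a=np.array(cm['attitude'],float)
    return R.from_rotvec(a).as_matrix() if a.shape==(3,) else (a if a.shape==(3,3) else R.from_quat(a).as_matrix())
def ray(cm,u,v):
    K=np.array([[cm['fx'],0,cm['cx']],[0,cm['fy'],cm['cy']],[0,0,1.]])
    p=cv2.undistortPoints(np.array([[[u,v]]],float),K,np.array([cm['k1'],0,0,0,0.]))[0,0]
    return np.array([p[0],p[1],1.])
def at(cm,u,v,d): return np.array(cm['xyz'])+Rm(cm)@(ray(cm,u,v)*d)
def atz(cm,u,v,z):
    r=Rm(cm)@ray(cm,u,v); o=np.array(cm['xyz']); return o+r*(z-o[2])/r[2]
def proj(cm,P):
    p=Rm(cm).T@(np.array(P)-np.array(cm['xyz'])); s=p[:2]/p[2]; s=s*(1+cm['k1']*(s@s))
    return cm['fx']*s[0]+cm['cx'],cm['fy']*s[1]+cm['cy']
def snap(n,tag,scale=1,crop=None):
    cm=camera_model(n); im,d=get_image(n)
    np.savez(f'pics/{tag}.npz',im=im,d=d,cm=np.array(cm,dtype=object))
    o=im if crop is None else im[crop[1]:crop[3],crop[0]:crop[2]]
    o=cv2.resize(o,None,fx=scale,fy=scale,interpolation=cv2.INTER_CUBIC)
    cv2.imwrite(f'pics/{tag}.png',o[:,:,::-1]); return cm,im,d
def load(tag):
    z=np.load(f'pics/{tag}.npz',allow_pickle=True); return z['cm'].item(),z['im'],z['d']
E
python3 - <<'E'
from h import *
for n in('scene','top','wrist'):
    cm,_,_=snap(n,n+'0',1.5); print(n,cm)
print(get_obs(),grasp_offset)
E
```

```text
pics
scene {'fx': 400.0298361826146, 'fy': 400.0298361826146, 'cx': 253.47964088203284, 'cy': 193.95980480409548, 'k1': 0.03854327763964732, 'xyz': array([1.08851732, 0.5633747 , 0.88618134]), 'attitude': array([-1.08233937, -2.39658759,  1.05286184])}
top {'fx': 412.5594788302378, 'fy': 412.5594788302378, 'cx': 260.2994851476506, 'cy': 194.51016706248302, 'k1': 0.039596564558182154, 'xyz': array([0.44538112, 0.0378597 , 1.13027675]), 'attitude': array([-2.19196389,  2.1694009 , -0.13199   ])}
wrist {'fx': 285.95813070709005, 'fy': 285.95813070709005, 'cx': 257.72414206141053, 'cy': 187.1045107292946, 'k1': -0.016844785824153545, 'xyz': array([ 0.31171821, -0.54509913,  0.37216011]), 'attitude': array([ 2.41458741, -1.5953458 , -0.23283589])}
{'t': 0.15, 'q': array([-1.28699003e+00,  5.32236234e-02,  1.61396337e+00,  2.58421537e-05,
        1.47595502e+00, -1.19003106e-01]), 'dq': array([ 0.00099088, -0.00351712, -0.00425745, -0.00039316,  0.00180433,
       -0.0002208 ]), 'effort': array([ 4.82118721e-04, -3.94242668e+01, -3.70721269e+01, -1.04922744e-04,
        4.63860633e-03, -7.14619990e-07]), 'tool_pos': array([ 0.24487652, -0.57452397,  0.2303431 ]), 'tool_rot': array([ 2.00049904,  0.4100449 , -2.00070708]), 'contact_force': array([ 0.32419464, -0.23920646, -0.11688447]), 'wrist_torque': array([-0.02413061, -0.0087173 , -0.01326465]), 'opening': 0.08551140285417484} 0.0187
```

View pics/scene0.png

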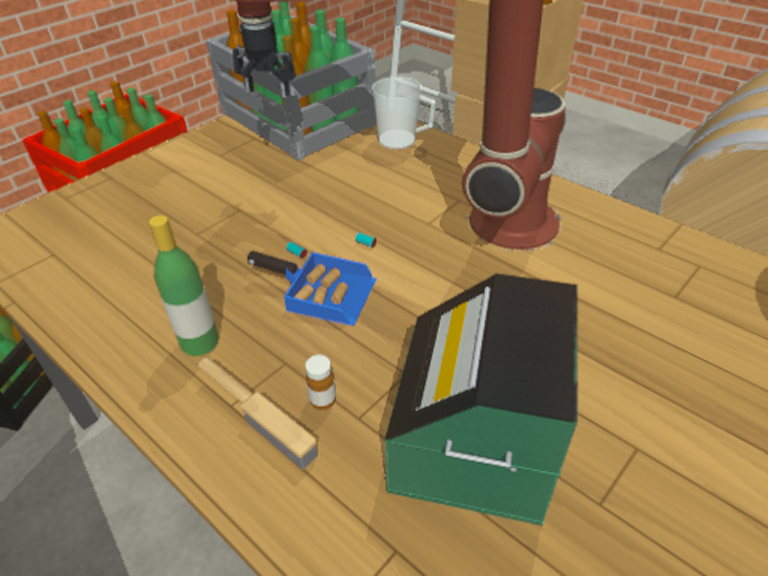

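View pics/top0.png

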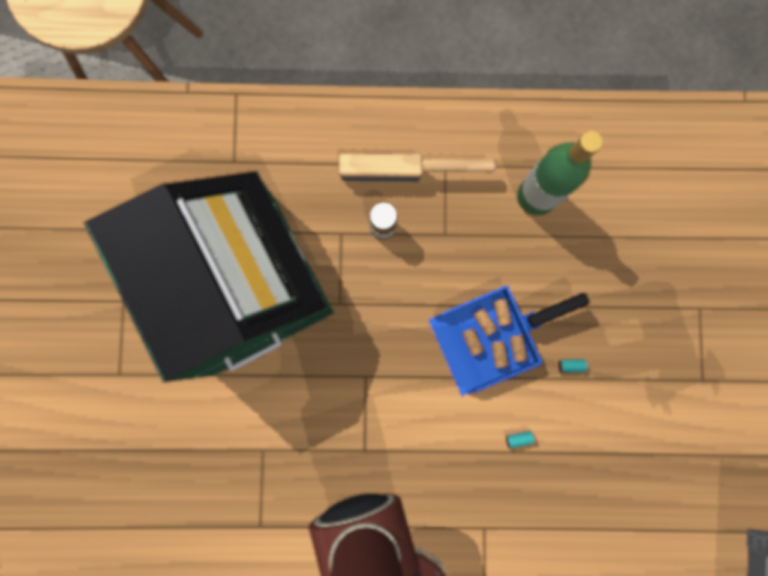

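View pics/wrist0.png

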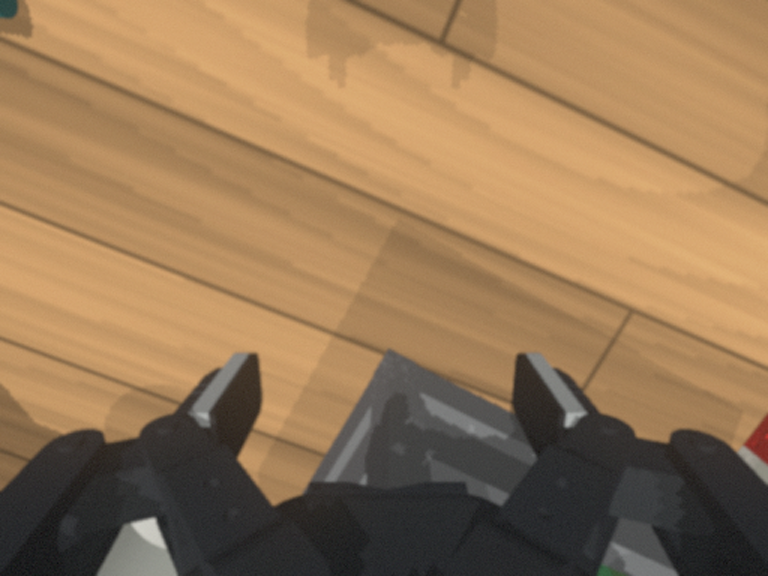

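The top view (1.5x enlarged) has the blue pan at about (487,340), its black handle going up-right to (588,300), and the bin on the left with its slope facing the pan. The brush is at (380,165), the jar at (383,215) and the bottle at (545,190). The corks lie in the rear half of the pan. I'll enlarge the crops to measure.

```bash
python3 - <<'E'
from h import *
cm,im,d=load('top0')
a=cv2.resize(im[180:275,275:405],None,fx=6,fy=6,interpolation=cv2.INTER_CUBIC); cv2.imwrite('pics/t_pan.png',a[:,:,::-1])
a=cv2.resize(im[100:265,50:230],None,fx=3.6,fy=3.6,interpolation=cv2.INTER_CUBIC); cv2.imwrite('pics/t_bin.png',a[:,:,::-1])
cm,im,d=load('scene0')
a=cv2.resize(im[155:225,155:265],None,fx=7,fy=7,interpolation=cv2.INTER_CUBIC); cv2.imwrite('pics/s_pan.png',a[:,:,::-1])
E
```

```text
(no output)
```

View pics/t_pan.png

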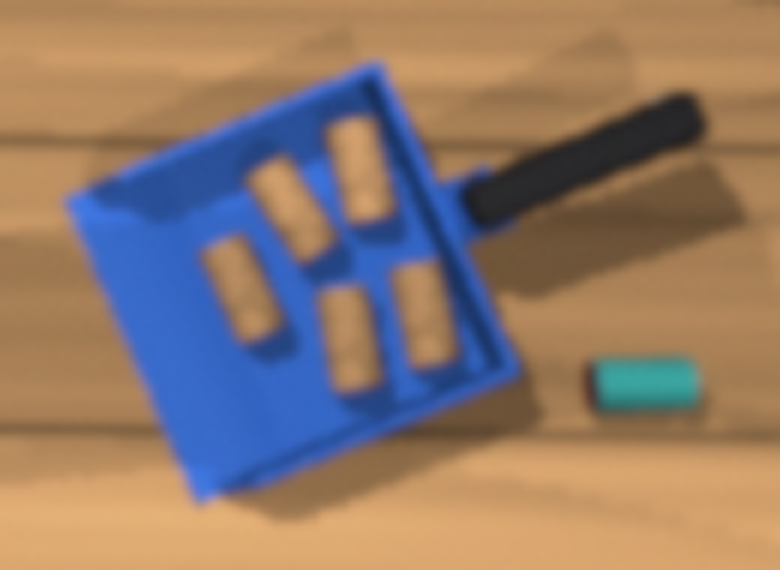

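View pics/t_bin.png

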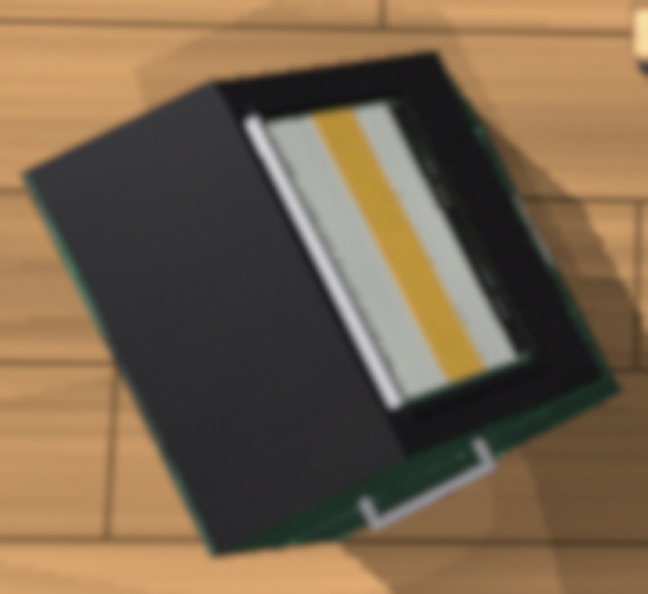

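View pics/s_pan.png

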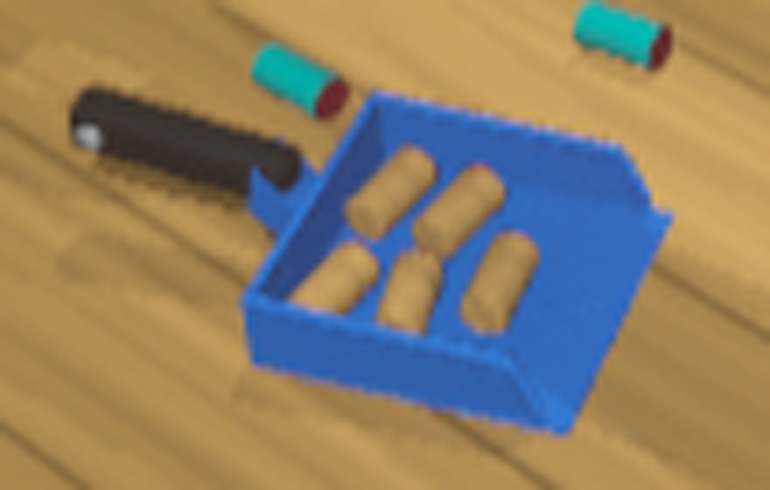

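```bash
cat > m.py <<'E'
from h import *
ct,_,dt=load('top0'); cs,_,ds=load('scene0')
T=lambda x,y:(275+x/6,180+y/6); S=lambda x,y:(155+x/7,155+y/7); B=lambda x,y:(50+x/3.6,100+y/3.6)
def tri(a,b):
    A=[];bb=[]
    for cm,uv in((ct,a),(cs,b)):
        r=Rm(cm)@ray(cm,*uv); r/=np.linalg.norm(r); M=np.eye(3)-np.outer(r,r); A.append(M); bb.append(M@np.array(cm['xyz']))
    return np.linalg.lstsq(np.vstack(A),np.hstack(bb),rcond=None)[0]
np.set_printoptions(precision=4,suppress=True)
E
python3 - <<'E'
from m import *
# rear-left/right: pan y left when looking handle->lip (toward world +y): left = -x?
P={'rearHi':((378,68),(245,298)),'rearLo':((520,370),(375,95)),'lipHi':((67,202),(570,432)),'lipLo':((200,502),(670,215)),'hend':((700,105),(82,120))}
for k,(a,b) in P.items():
    print(k,'tri',tri(T(*a),S(*b)),'z:',atz(ct,*T(*a),{'r':.04,'l':.006,'h':.07}[k[0]])[:2], atz(cs,*S(*b),{'r':.04,'l':.006,'h':.07}[k[0]])[:2])
for n,z in(((25,173),.27),((213,555),.27),((213,83),.27),((405,460),.27),((437,52),.15),((620,390),.15)):
    u=B(*n); print('bin',n,atz(ct,*u,z)[:2], dt[int(u[1]+.5),int(u[0]+.5)])
hc=[T(490,205),T(690,115),T(585,160)]
for h,z in zip(hc,(.06,.073,.067)): print('handle',atz(ct,*h,z)[:2],at(ct,*h,dt[int(round(h[1])),int(round(h[0]))]))
E
```

```text
rearHi tri [ 0.5649 -0.1925  0.0386] z: [ 0.5649 -0.1925] [ 0.5656 -0.191 ]
rearLo tri [ 0.4312 -0.2526  0.0387] z: [ 0.4323 -0.2535] [ 0.4314 -0.2499]
lipHi tri [ 0.5049 -0.0565 -0.0011] z: [ 0.5057 -0.0572] [ 0.5086 -0.0501]
lipLo tri [ 0.3706 -0.1178 -0.0009] z: [ 0.3715 -0.1174] [ 0.3757 -0.1118]
hend tri [ 0.5464 -0.3274  0.0562] z: [ 0.5472 -0.325 ] [ 0.554  -0.3096]
bin (25, 173) [0.6232 0.4426] 0.8655991
bin (213, 555) [0.4054 0.3264] 0.84504616
bin (213, 83) [0.6784 0.3386] 0.8752025
bin (405, 460) [0.4598 0.2208] 0.8790144
bin (437, 52) [0.735  0.2336] 0.9983484
bin (620, 390) [0.5091 0.1071] 1.1082975
handle [ 0.5035 -0.2363] [ 0.5033 -0.2354  0.0636]
handle [ 0.5425 -0.3196] [ 0.5425 -0.3195  0.0732]
handle [ 0.523  -0.2758] [ 0.5231 -0.276   0.0666]
```

```bash
python3 - <<'E'
from m import *
# roof mask from depth
h,w=dt.shape; pts=[]
for v in range(100,265):
    for u in range(50,180):
        if dt[v,u]>0:
            p=at(ct,u,v,dt[v,u])
            if .262<p[2]<.278: pts.append(p)
pts=np.array(pts); print(len(pts),pts[:,2].mean())
r=cv2.minAreaRect((pts[:,:2]*1000).astype(np.float32)); print(r)
ps=[]
for n,z in(((250,118),.26),((395,408),.26),((400,100),.19),((525,357),.19)): p=atz(ct,*B(*n),z); ps.append(p); print(p)
print(np.degrees(np.arctan2(*(ps[0]-ps[1])[1::-1]))+90,np.degrees(np.arctan2(*(ps[2]-ps[3])[1::-1]))+90)
# sloped plane fit
q=[]
for v in range(100,265):
    for u in range(50,230):
        if dt[v,u]>0:
            p=at(ct,u,v,dt[v,u])
            if .165<p[2]<.255 : q.append(p)
q=np.array(q);
from numpy.linalg import lstsq
A=np.c_[q[:,:2],np.ones(len(q))]; m=np.ones(len(q),bool)
for _ in range(8):
    s=lstsq(A[m],q[m,2],rcond=None)[0]; e=abs(A@s-q[:,2]); m=e<.004
print(m.sum(),s,np.degrees(np.arctan2(s[1],s[0])),np.hypot(s[0],s[1]))
# obstacles
for n,(u,v),z in (('jar',(383/1.5,214/1.5),.1),('brushL',(340/1.5,165/1.5),.055),('brushR',(420/1.5,165/1.5),.055),('bhandle',(494/1.5,165/1.5),.05),('bottletop',(592/1.5,141/1.5),.298)): print(n,atz(ct,u,v,z)[:2])
o=get_obs(); print(R.from_rotvec(o['tool_rot']).as_matrix())
E
```

```text
7779 0.26926854005957945
((545.3343505859375, 329.2771911621094), (250.928955078125, 136.22813415527344), 28.971384048461914)
[0.6605 0.3198 0.26  ]
[0.4901 0.2297 0.26  ]
[0.6913 0.2482 0.19  ]
[0.5268 0.1646 0.19  ]
117.88723345262389 116.94297118329985
1697 [-0.3228  0.6812  0.2466] 115.35938511631298 0.7537914916266362
jar [0.6802 0.0298]
brushL [0.7778 0.1067]
brushR [ 0.7801 -0.0356]
bhandle [ 0.7836 -0.1687]
bottletop [ 0.7416 -0.2574]
[[-0.0004  0.392  -0.92  ]
 [ 0.0015 -0.92   -0.392 ]
 [-1.     -0.0015 -0.0002]]
```

```bash
python3 -m crank '[[[0.03,0.03,0,7],[0.06,0.06,0,14],[0.09,0.09,0,21],[0.12,0.12,0,28],[0.14,0.15,0,35]]]' 1; python3 -m crank '[[[0.03,0.03,0,7],[0.06,0.06,0,14],[0.09,0.09,0,21],[0.12,0.12,0,28],[0.138,0.145,0,35]]]'; python3 -m crank '[[[0,0,-0.01,7],[0,0,-0.02,14],[0,0,-0.03,21],[0,0,-0.04,21],[0,0,-0.04,21]]]'
```

```text
t: 0.57
tool_pos: [0.3864, -0.4234, 0.2309]
tool_rot: [1.603, 0.896, -1.602]
contact_force: [0.8, -0.9, -0.2]
opening: 0.0855
t: 0.98
tool_pos: [0.5247, -0.2777, 0.231]
tool_rot: [1.165, 1.238, -1.164]
contact_force: [0.4, -0.5, -0.1]
opening: 0.0853
t: 1.4
tool_pos: [0.5217, -0.279, 0.1881]
tool_rot: [0.897, 1.383, -0.897]
contact_force: [0.5, 0.4, -0.5]
opening: 0.085
```

```bash
python3 - <<'E'
from h import *
snap('wrist','w1',1.5); o=get_obs();print(o['t'],o['tool_pos'],R.from_rotvec(o['tool_rot']).as_matrix(),o['q'])
E
```

```text
1.45 [ 0.52206835 -0.2794263   0.18943315] [[-0.002786    0.91423289  0.40517954]
 [ 0.00196151  0.40518533 -0.91423246]
 [-0.9999942  -0.00175229 -0.00292212]] [-6.17064072e-01  6.62577199e-03  1.73067525e+00 -1.24966816e-05
  1.40769885e+00 -1.03424168e+00]
```

View pics/w1.png

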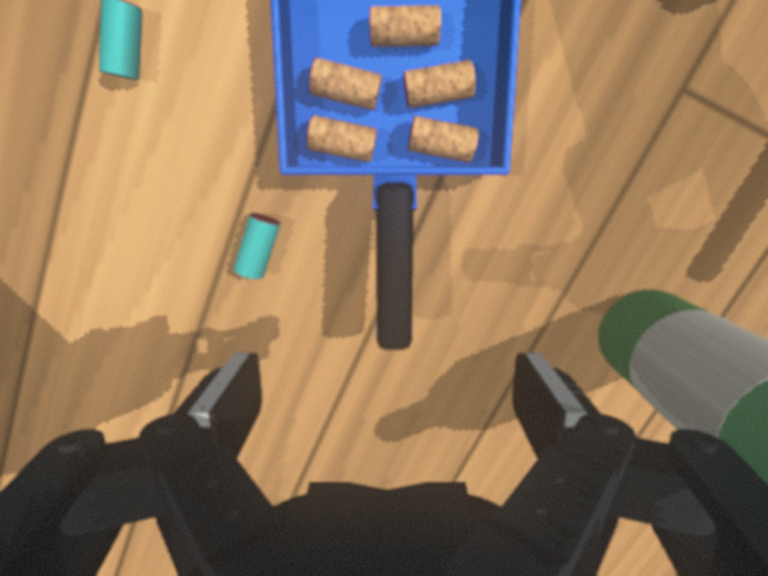

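The wrist view shows the handle upright between the fingers, from (394,187) to (395,345), and all five corks in the rear half of the pan. The fingers' midline is at x≈388. I'll check the offset.

```bash
python3 - <<'E'
from m import *
cw,_,d=load('w1')
a=atz(cw,394/1.5,188/1.5,.060);b=atz(cw,395/1.5,345/1.5,.073)
print(a,b,(a+b)/2,np.degrees(np.arctan2(*(a-b)[1::-1])))
v,u=int(265/1.5),int(395/1.5);print(at(cw,u,v,d[v,u]))
l=atz(cw,282/1.5,172/1.5,.04);r=atz(cw,511/1.5,172/1.5,.04);print(l,r,(l+r)/2,np.degrees(np.arctan2(*(r-l)[1::-1]))+90)
E
```

```text
[ 0.5048 -0.228   0.06  ] [ 0.5461 -0.3187  0.073 ] [ 0.5255 -0.2733  0.0665] 114.45254324973735
[ 0.5243 -0.2707  0.0655]
[ 0.434  -0.2495  0.04  ] [ 0.5718 -0.1884  0.04  ] [ 0.5029 -0.219   0.04  ] 113.92236518896338
```

```bash
python3 -m crank '[[[0.003,0.004,-0.03,0],[0.003,0.004,-0.06,0],[0.003,0.004,-0.09,0],[0.003,0.004,-0.12,0],[0.003,0.004,-0.14,0]]]'; python3 -m crank '[[[0,0,-0.008,0],[0,0,-0.014,0],[0,0,-0.014,0],[0,0,-0.014,0]]]'; python3 -m crank '[[[0,0,0,0],[0,0,0,0],[0,0,0,0],[0,0,0,0],[0,0,0,0]]]' 0 120;python3 -m crank '[[[0,0,0,0],[0,0,0,0],[0,0,0,0],[0,0,0,0],[0,0,0,0]]]'
```

```text
t: 1.87
tool_pos: [0.5249, -0.2756, 0.0489]
tool_rot: [0.897, 1.381, -0.897]
contact_force: [-0.4, 0.2, -0.7]
opening: 0.0853
t: 2.2
tool_pos: [0.527, -0.2768, 0.039]
tool_rot: [0.894, 1.376, -0.895]
contact_force: [0.7, -0.3, -0.0]
opening: 0.0855
t: 2.62
tool_pos: [0.5262, -0.2761, 0.0378]
tool_rot: [0.894, 1.378, -0.894]
contact_force: [-0.2, -0.6, 0.0]
opening: 0.0254
t: 3.03
tool_pos: [0.5262, -0.2763, 0.0379]
tool_rot: [0.894, 1.379, -0.894]
contact_force: [-0.8, -0.6, 5.5]
opening: 0.0221
```

```bash
python3 -m crank '[[[0,0,0.002,0],[0,0,0.005,0],[0,0,0.01,0],[0,0,0.015,0],[0,0,0.02,0]]]'; python3 -m crank '[[[0,0,0,0],[0,0,0,0],[0,0,0,0]]]'; python3 - <<'E'
from h import *
snap('wrist','w2',1.5);snap('scene','s2',6,(150,140,270,230)); o=get_obs();print(o)
E
```

```text
t: 3.45
tool_pos: [0.5257, -0.2757, 0.0573]
tool_rot: [0.894, 1.38, -0.894]
contact_force: [-0.9, 0.4, -1.9]
opening: 0.0219
t: 3.7
tool_pos: [0.5259, -0.2759, 0.0573]
tool_rot: [0.894, 1.379, -0.894]
contact_force: [-0.0, 0.0, -2.5]
opening: 0.0222
{'t': 3.8, 'q': array([-6.08419240e-01,  1.48845247e-01,  1.81730437e+00, -3.21082817e-05,
        1.17597882e+00, -1.02868091e+00]), 'dq': array([-0.00061154,  0.00245314, -0.00086039, -0.00478944,  0.00259406,
        0.0006162 ]), 'effort': array([ 6.39169448e-04, -4.06726849e+01, -3.39450681e+01,  1.14064256e-01,
        1.99097274e-01, -2.49142991e-03]), 'tool_pos': array([ 0.52577618, -0.27582236,  0.05697419]), 'tool_rot': array([ 0.89435789,  1.37975163, -0.89437739]), 'contact_force': array([ 0.05953028, -0.12641154, -2.36687034]), 'wrist_torque': array([-0.25015245, -0.09390833,  0.03359108]), 'opening': 0.022559494077587797}
```

View pics/w2.png

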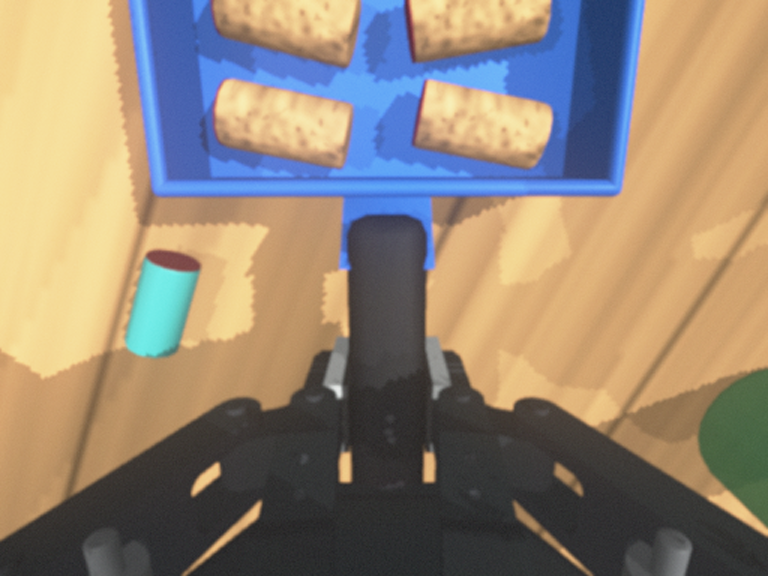

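View pics/s2.png

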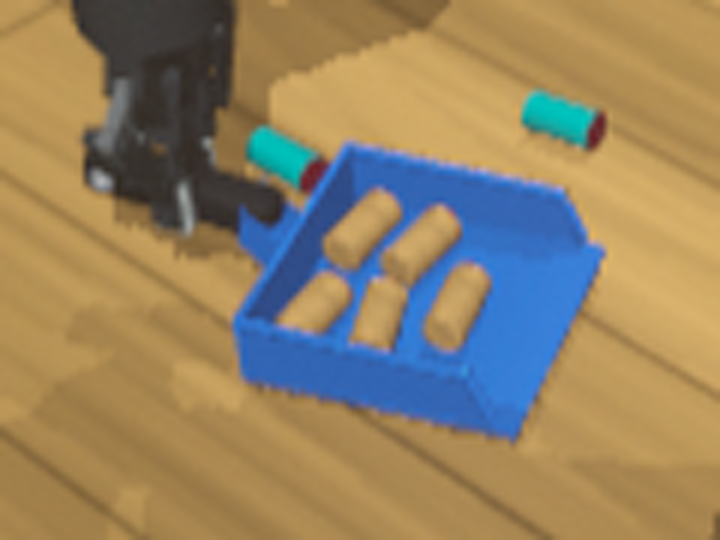

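The pan is off the bench (2.4 N) and all five corks are still in it. Next I'll measure the lip's height and the pan's pitch.

```bash
cat > pitch.py <<'E'
from m import *
import sys
def fit(tags,zoff=None):
    pts=[]
    for t in tags:
        cm,im,d=load(t); hsv=cv2.cvtColor(im,cv2.COLOR_RGB2HSV)
        m=(abs(hsv[...,0].astype(int)-112)<10)&(hsv[...,1]>150)&(d>0)
        m=cv2.erode(m.astype(np.uint8),np.ones((3,3)))
        for v,u in zip(*np.nonzero(m)): pts.append(at(cm,u,v,d[v,u]))
    return np.array(pts)
def report(tags,yaw):
    o=get_obs(); g=np.array(o['tool_pos'])+[0,0,.0187]
    c=np.array([np.cos(np.radians(yaw)),np.sin(np.radians(yaw)),0]); l=np.array([-c[1],c[0],0])
    P=fit(tags)-g; x=P@c; y=P@l; z=P[:,2]
    m=(abs(y)<.062)&(x>.08)&(x<.26)
    # RANSAC floor line z=a+bx
    best=None; rng=np.random.default_rng(0); X=x[m];Z=z[m]
    for _ in range(600):
        i,j=rng.choice(len(X),2)
        if abs(X[i]-X[j])<.04: continue
        b=(Z[i]-Z[j])/(X[i]-X[j]); a=Z[i]-b*X[i]
        n=(abs(Z-a-b*X)<.0025).sum()
        if best is None or n>best[0]: best=(n,a,b)
    n,a,b=best; k=abs(Z-a-b*X)<.003; b,a=np.polyfit(X[k],Z[k],1)
    print('n',n,'floor z rel grip at x=0:',a,'slope',b,'xmax',np.percentile(x,99.5),'lip z world',g[2]+a+b*.21-.003)
E
python3 - <<'E'
from pitch import *
report(['s2'],114.2)
E
```

```text
n 263 floor z rel grip at x=0: -0.049816920810771784 slope -0.004846291089156732 xmax 0.2044480518440355 lip z world 0.02183955072245011
```

```bash
python3 -m crank '[[[0,0,0.008,0],[0,0,0.018,0],[0,0,0.03,0],[0,0,0.045,0],[0,0,0.06,0]]]'; python3 -m crank '[[[0,0,0.015,0],[0,0,0.03,0],[0,0,0.045,0],[0,0,0.06,0],[0,0,0.075,0]]]';  python3 -m crank '[[[0.004,0,0.015,0.5],[0.011,0,0.028,1.2],[0.02,0.002,0.036,2],[0.03,0.005,0.041,3],[0.04,0.01,0.043,3.8]]]';  python3 -m crank '[[[0.01,0.007,0,0],[0.02,0.015,0,0],[0.03,0.025,0,0],[0.04,0.036,0,0],[0.05,0.048,0,0]]]'; python3 - <<'E'
from h import *
snap('wrist','w3',1.5);snap('scene','s3',1.5)
from pitch import report
report(['s3'],118)
print(get_obs()['tool_pos'],get_obs()['contact_force'])
E
```

```text
t: 4.22
tool_pos: [0.5263, -0.2762, 0.1193]
tool_rot: [0.894, 1.378, -0.894]
contact_force: [-0.7, -0.9, -2.2]
opening: 0.0221
t: 4.63
tool_pos: [0.5263, -0.2762, 0.1949]
tool_rot: [0.894, 1.377, -0.894]
contact_force: [0.8, 0.1, -2.5]
opening: 0.0224
t: 5.05
tool_pos: [0.5671, -0.2664, 0.2379]
tool_rot: [0.843, 1.398, -0.843]
contact_force: [0.5, 0.4, -2.1]
opening: 0.0224
t: 5.47
tool_pos: [0.6167, -0.2164, 0.2344]
tool_rot: [0.844, 1.403, -0.844]
contact_force: [0.6, -0.5, -2.3]
opening: 0.0221
n 441 floor z rel grip at x=0: -0.052353851871609965 slope 0.007298699792874227 xmax 0.2061989913487327 lip z world 0.19955538507202092
[ 0.6174 -0.2152  0.2347] [ 0.1241  0.1411 -3.7248]
```

View pics/s3.png

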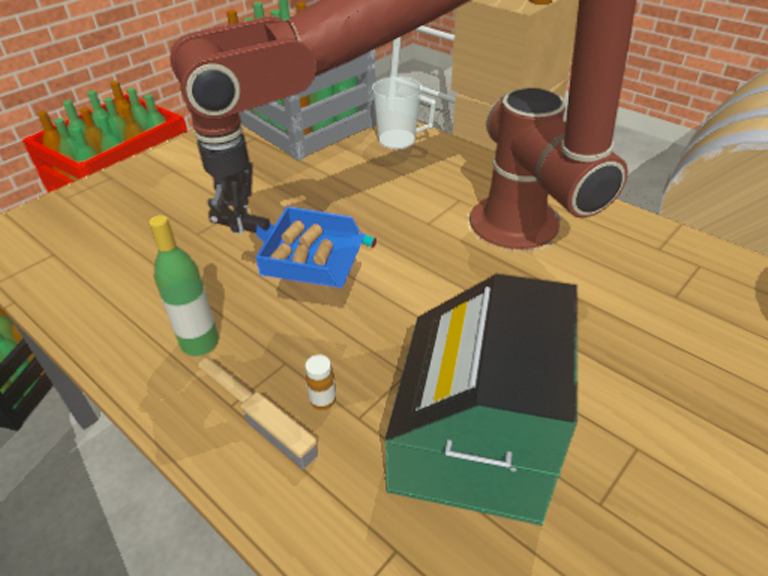

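The corks haven't moved and the pan is level. I'll go on to the approach point in front of the flap, swinging around the bottle.

```bash
python3 -m crank '[[[0.002,0.012,0,0],[0.005,0.026,0,0],[0.008,0.04,0,0],[0.013,0.054,0,0],[0.02,0.068,0,0]]]'; python3 -m crank '[[[0.008,0.014,0,0],[0.016,0.028,0,0],[0.026,0.042,0,0],[0.036,0.056,0,0],[0.046,0.07,0,0]]]';  python3 -m crank '[[[0.01,0.014,0,0],[0.019,0.027,0,0],[0.027,0.039,0,0],[0.033,0.05,0,0],[0.037,0.058,0,0]]]';  python3 -m crank '[[[0.003,0.004,0,0],[0.005,0.007,0,0],[0.005,0.007,0,0],[0.005,0.007,0,0]]]'; python3 - <<'E'
from h import *
snap('wrist','w4',1.5);snap('scene','s4',1.5);snap('top','t4',1.5)
from pitch import report
report(['s4'],118)
print(get_obs()['tool_pos'],get_obs()['contact_force'])
E
```

```text
t: 5.98
tool_pos: [0.6361, -0.1483, 0.2355]
tool_rot: [0.844, 1.401, -0.844]
contact_force: [-0.2, -0.3, -1.2]
opening: 0.0222
t: 6.4
tool_pos: [0.6831, -0.0784, 0.2352]
tool_rot: [0.844, 1.401, -0.844]
contact_force: [0.9, 0.2, -3.4]
opening: 0.0221
t: 6.82
tool_pos: [0.7197, -0.0205, 0.2351]
tool_rot: [0.843, 1.401, -0.843]
contact_force: [0.0, -0.2, -2.4]
opening: 0.0223
t: 7.15
tool_pos: [0.7239, -0.0154, 0.2353]
tool_rot: [0.844, 1.401, -0.844]
contact_force: [0.4, 0.4, -3.0]
opening: 0.0226
n 768 floor z rel grip at x=0: -0.05171950831071619 slope -0.0019810187708682236 xmax 0.20610510041089433 lip z world 0.19896087564846868
[ 0.7238 -0.0156  0.2354] [-0.0481  0.4547 -2.1106]
```

View pics/w4.png

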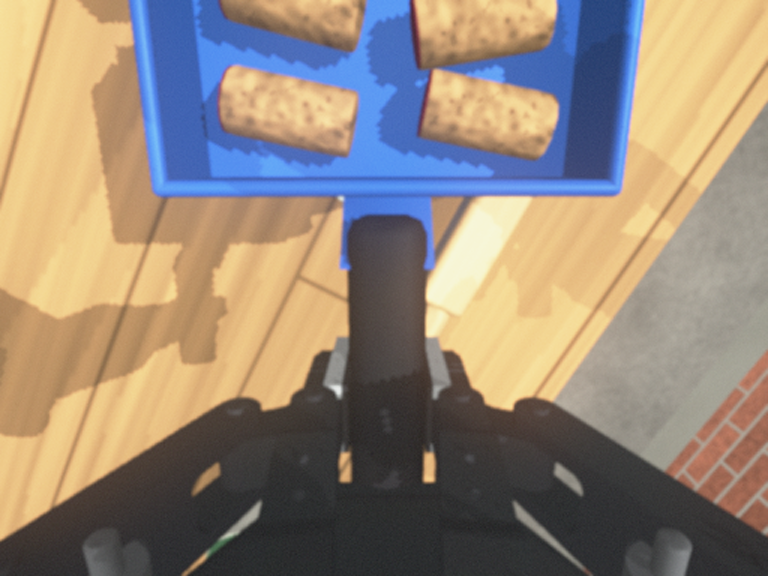

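View pics/t4.png

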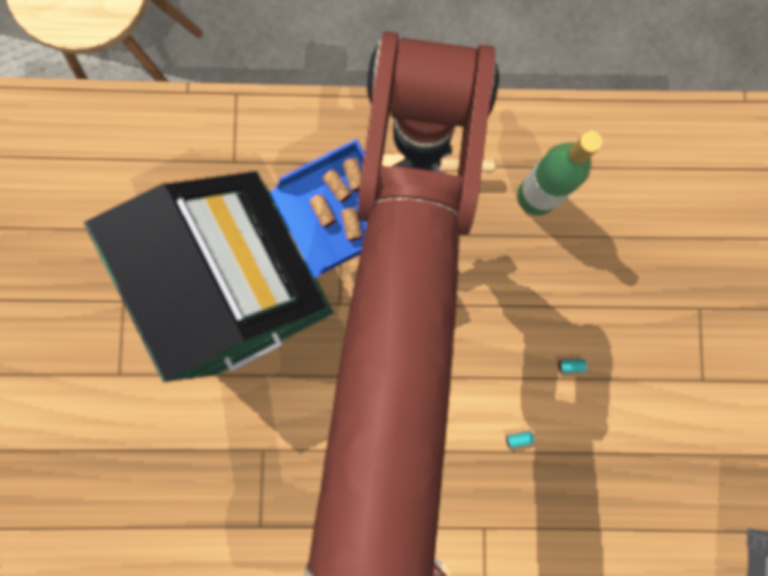

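View pics/s4.png

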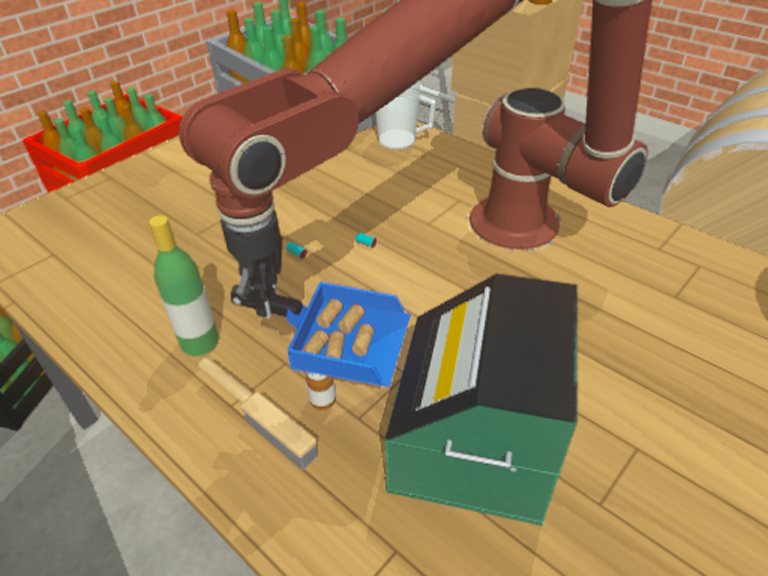

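The pan is level just in front of the flap with five corks in it. In the top view the lip corners are at (272,192) and (317,276). I'll check their alignment in the bin frame.

```bash
python3 - <<'E'
from m import *
a=np.radians(118);c=np.array([np.cos(a),np.sin(a)]);l=np.array([-c[1],c[0]]);o=np.array([.570,.279])
f=lambda p:((p[:2]-o)@c,(p[:2]-o)@l)
t4=load('t4')[1]; cv2.imwrite('pics/t4c.png',cv2.resize(t4[85:225,110:260],None,fx=4,fy=4,interpolation=cv2.INTER_CUBIC)[:,:,::-1])
for u,z in(((272,192),.204),((317,276),.204)): print('lip',f(atz(ct,u[0]/1.5,u[1]/1.5,z)))
for n,z in(((250,118),.26),((395,408),.26),((400,100),.19),((525,357),.19)): print('flap',f(atz(ct,*B(*n),z)))
for n,z in(((25,173),.27),((213,555),.27),((213,83),.27),((405,460),.27),((437,52),.15),((620,390),.15)): print('bin',f(atz(ct,*B(*n),z)))
print('grip',f(get_obs()['tool_pos']))
E
```

```text
lip (np.float64(-0.1255733615728638), np.float64(-0.06675745757210316))
lip (np.float64(-0.12803536171288074), np.float64(0.07910847795138622))
flap (np.float64(-0.006435124676833207), np.float64(-0.09904549885741222))
flap (np.float64(-0.00605573807025748), np.float64(0.0937175483333028))
flap (np.float64(-0.08407784944462623), np.float64(-0.09262423334089825))
flap (np.float64(-0.0806738228749282), np.float64(0.09186858767036707))
bin (np.float64(0.11952009016309162), np.float64(-0.12379752053776504))
bin (np.float64(0.11913742319790767), np.float64(0.12302486949383762))
bin (np.float64(0.0017487239627000304), np.float64(-0.12368789749944369))
bin (np.float64(0.00028837407363733694), np.float64(0.12461729297405127))
bin (np.float64(-0.1175479252483147), np.float64(-0.1243333831319709))
bin (np.float64(-0.12315075393619483), np.float64(0.13449158484870233))
grip (np.float64(-0.33232644722335025), np.float64(0.002541605974865114))
```

View pics/t4c.png

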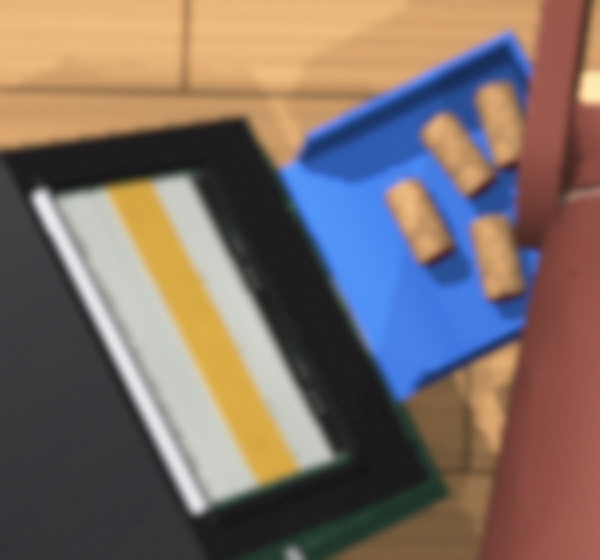

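```bash
python3 -m crank '[[[0.001,0.004,0,0],[0,0.010,0,0],[-0.004,0.018,0,0],[-0.008,0.027,0,0],[-0.013,0.036,0,0]]]'; python3 -m crank '[[[-0.005,0.009,0,0],[-0.009,0.018,0,0],[-0.014,0.026,0,0],[-0.018,0.034,0,0],[-0.022,0.041,0,0]]]';  python3 -m crank '[[[-0.004,0.007,0,0],[-0.007,0.013,0,0],[-0.010,0.019,0,0],[-0.013,0.025,0,0],[-0.015,0.029,0,0]]]'; python3 - <<'E'
from h import *
snap('wrist','w5',1.5);snap('scene','s5',1.5);snap('top','t5',4,(100,80,260,220))
print(get_obs()['tool_pos'],get_obs()['contact_force'],get_obs()['wrist_torque'])
E
```

```text
t: 7.72
tool_pos: [0.7105, 0.0222, 0.2353]
tool_rot: [0.844, 1.401, -0.844]
contact_force: [-0.3, 0.4, -2.8]
opening: 0.0223
t: 8.13
tool_pos: [0.6886, 0.0628, 0.2355]
tool_rot: [0.843, 1.4, -0.844]
contact_force: [1.4, -1.2, -2.8]
opening: 0.0221
t: 8.55
tool_pos: [0.6736, 0.0914, 0.235]
tool_rot: [0.843, 1.401, -0.844]
contact_force: [0.1, -3.2, -3.1]
opening: 0.0223
[0.67383724 0.09108926 0.23522007] [ 0.31740436 -1.41594562 -3.3429014 ] [-0.85856864 -0.28526933  0.32318602]
```

View pics/t5.png

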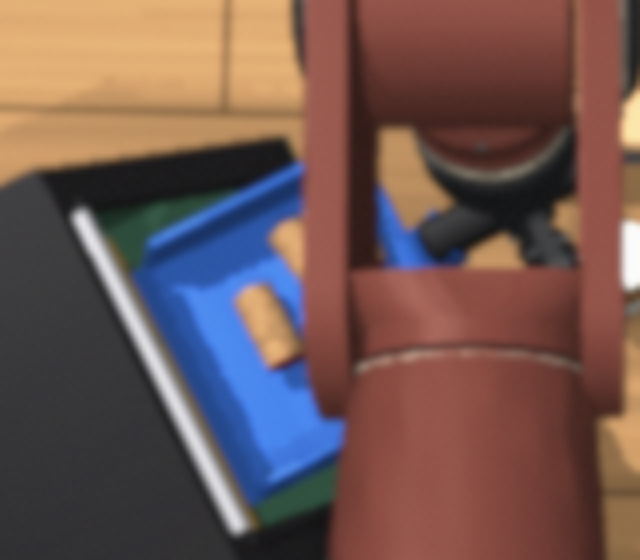

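View pics/s5.png

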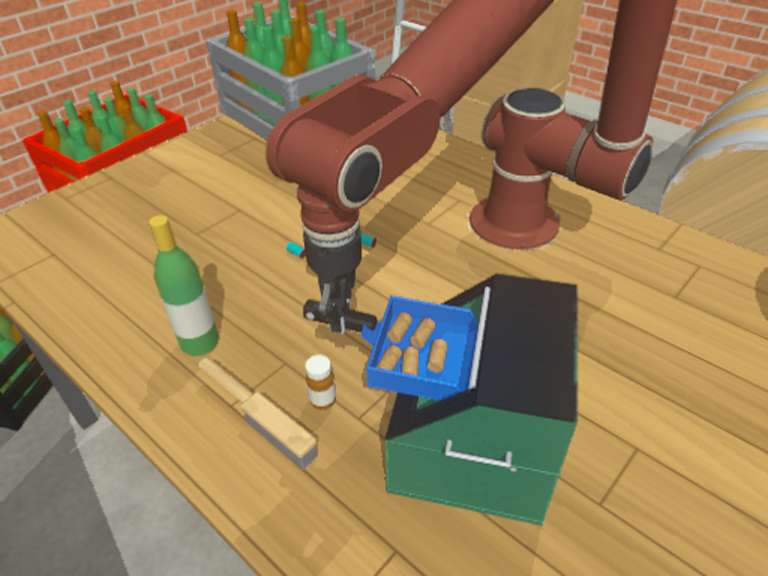

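The flap is held open by the lip and all the corks are still in the pan, with the lip about 85 mm past the sill. Next I'll ease the grip so the pan can pivot in the pads, and check whether it does.

```bash
python3 -m crank '[[[0,0,0,0],[0,0,0,0],[0,0,0,0],[0,0,0,0]]]' - 20; python3 - <<'E'
from h import *
snap('scene','s6',4,(230,180,370,290))
from pitch import report
report(['s5'],118);report(['s6'],118)
print(get_obs())
E
```

```text
t: 9.03
tool_pos: [0.674, 0.0907, 0.2352]
tool_rot: [0.844, 1.401, -0.844]
contact_force: [0.8, -2.2, -3.2]
opening: 0.022
n 716 floor z rel grip at x=0: -0.053027669963089774 slope -0.0017405640202900392 xmax 0.19843946511648392 lip z world 0.1975145495905346
n 660 floor z rel grip at x=0: -0.05259949874478246 slope -0.005407861305582411 xmax 0.19845381557784586 lip z world 0.19717258837893054
{'t': 9.0833, 'q': array([ 0.0246,  0.1781,  1.4708, -0.0002,  1.493 , -0.4617]), 'dq': array([ 0.0012, -0.0019, -0.0004, -0.001 , -0.0007,  0.0013]), 'effort': array([  1.3517, -47.1733, -39.0605,   1.1907,   0.2834,   0.3766]), 'tool_pos': array([0.674 , 0.0908, 0.2352]), 'tool_rot': array([ 0.8438,  1.4009, -0.8442]), 'contact_force': array([-0.8821, -3.1759, -3.5655]), 'wrist_torque': array([-0.9228, -0.2202,  0.3835]), 'opening': 0.021837515093818014}
```

View pics/s6.png

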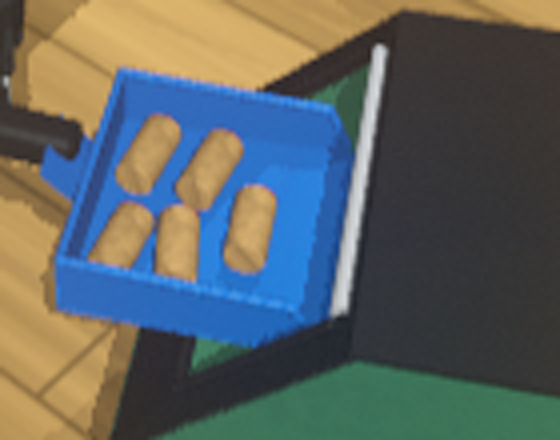

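```bash
python3 -m crank '[[[-0.002,0.004,0,0],[-0.005,0.009,0,0],[-0.005,0.010,0,0],[-0.005,0.010,0,0]]]' ; python3 -m crank '[[[0,0,0,0]]]' 0.22;  python3 -m crank '[[[0,0,0,0]]]' 0.24;  python3 -m crank '[[[0,0,0,0]]]' 0.25; python3 - <<'E'
from h import *
snap('scene','s7',4,(230,180,370,290))
from pitch import report
report(['s7'],118)
E
```

```text
t: 9.42
tool_pos: [0.6689, 0.1017, 0.2357]
tool_rot: [0.844, 1.401, -0.843]
contact_force: [0.5, -3.0, -1.9]
opening: 0.0227
t: 9.5
tool_pos: [0.669, 0.1013, 0.2356]
tool_rot: [0.844, 1.401, -0.843]
contact_force: [0.9, -2.8, -1.4]
opening: 0.0218
t: 9.58
tool_pos: [0.6691, 0.1011, 0.2355]
tool_rot: [0.844, 1.401, -0.844]
contact_force: [0.8, -2.6, -2.5]
opening: 0.0222
t: 9.67
tool_pos: [0.6691, 0.101, 0.2354]
tool_rot: [0.844, 1.401, -0.844]
contact_force: [0.2, -2.5, -2.9]
opening: 0.0221
n 515 floor z rel grip at x=0: -0.05406154072062218 slope 0.008265940244610291 xmax 0.18728796085163826 lip z world 0.19877135595940235
```

```bash
for o in 0; do python3 -m crank '[[[0,0,0,0]]]' 0.257;  python3 -m crank '[[[0,0,0,0]]]' 0.262;  python3 -m crank '[[[0,0,0,0]]]' 0.267; done; python3 - <<'E'
from h import *
snap('scene','s8',4,(230,180,370,290))
from pitch import report
report(['s8'],118); print(get_obs()['wrist_torque'])
E
```

```text
t: 9.8
tool_pos: [0.669, 0.1009, 0.2353]
tool_rot: [0.844, 1.401, -0.844]
contact_force: [0.8, -2.5, -0.8]
opening: 0.0225
t: 9.88
tool_pos: [0.669, 0.1009, 0.2353]
tool_rot: [0.844, 1.401, -0.844]
contact_force: [1.4, -2.9, -2.5]
opening: 0.0229
t: 9.97
tool_pos: [0.669, 0.1009, 0.2353]
tool_rot: [0.844, 1.401, -0.844]
contact_force: [0.8, -3.4, -3.1]
opening: 0.023
n 503 floor z rel grip at x=0: -0.05345084689028414 slope 0.0041941401435326205 xmax 0.18729065429676944 lip z world 0.19842590375875369
[-0.701  -0.2423  0.3264]
```

```bash
python3 -m crank '[[[0,0,0,0]]]' 0.271;  python3 -m crank '[[[0,0,0,0]]]' 0.275; python3 - <<'E'
from h import *
snap('scene','s9',4,(230,180,370,290))
from pitch import report
report(['s9'],118); print(get_obs()['wrist_torque'])
E
```

```text
t: 10.1
tool_pos: [0.669, 0.101, 0.2353]
tool_rot: [0.844, 1.401, -0.844]
contact_force: [1.6, -2.5, -2.4]
opening: 0.0232
t: 10.18
tool_pos: [0.6691, 0.101, 0.2354]
tool_rot: [0.844, 1.401, -0.844]
contact_force: [1.6, -1.9, -3.1]
opening: 0.0238
n 533 floor z rel grip at x=0: -0.053542889198789426 slope 0.0038837309922070485 xmax 0.1873412392336278 lip z world 0.19835048667095462
[-0.6436 -0.2933  0.2616]
```

```bash
python3 -m crank '[[[0,0,0,0]]]' 0.278; python3 - <<'E'
from h import *
snap('scene','s10',4,(230,180,370,290))
from pitch import report
report(['s10'],118); print(get_obs()['wrist_torque'])
E
python3 -m crank '[[[0,0,0,0]]]' 0.281; python3 - <<'E'
from h import *
snap('scene','s11',4,(230,180,370,290))
from pitch import report
report(['s11'],118); print(get_obs()['wrist_torque'])
E
```

```text
t: 10.32
tool_pos: [0.6691, 0.1014, 0.2356]
tool_rot: [0.845, 1.401, -0.843]
contact_force: [0.2, -1.7, -1.5]
opening: 0.0237
n 543 floor z rel grip at x=0: -0.05399417329872234 slope -0.082431183346661 xmax 0.18606495177710405 lip z world 0.18004414171619032
[-0.3476 -0.1263  0.1303]
t: 10.45
tool_pos: [0.6691, 0.1016, 0.2358]
tool_rot: [0.845, 1.401, -0.843]
contact_force: [0.6, 0.0, 0.1]
opening: 0.0242
n 471 floor z rel grip at x=0: -0.05392007924111864 slope -0.10527269662178602 xmax 0.18603221257436986 lip z world 0.1755334144233317
[-0.1503 -0.1683  0.02  ]
```

View pics/s11.png

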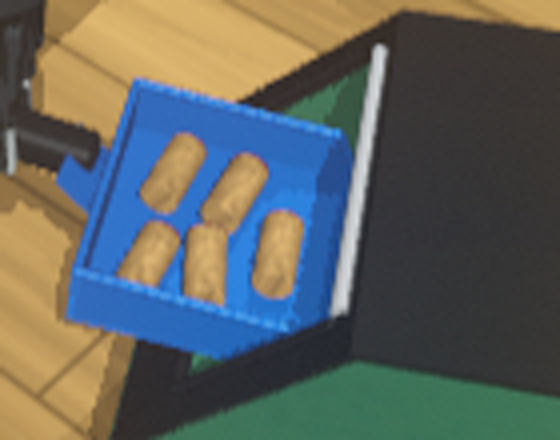

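It works. At an opening of about 0.278 the pan pivots in the pads, and it now rests on the sill at 0.105 rad with five corks in it. I'll raise and advance in steps so it keeps pivoting.

```bash
python3 -m crank '[[[-0.002,0.004,0.004,0],[-0.005,0.009,0.008,0],[-0.007,0.013,0.012,0],[-0.009,0.018,0.017,0]]]' 0.279; python3 - <<'E'
from h import *
snap('scene','s12',4,(230,170,370,290))
from pitch import report
report(['s12'],118); print(get_obs()['wrist_torque'],get_obs()['tool_pos'])
E
```

```text
t: 10.83
tool_pos: [0.6598, 0.1195, 0.2533]
tool_rot: [0.844, 1.4, -0.843]
contact_force: [0.6, -2.0, -0.2]
opening: 0.024
n 354 floor z rel grip at x=0: -0.05597826351649934 slope -0.2962563101941791 xmax 0.16314942198602442 lip z world 0.15215993930047925
[-0.2559  0.0331  0.176 ] [0.6598 0.1207 0.2547]
```

View pics/s12.png

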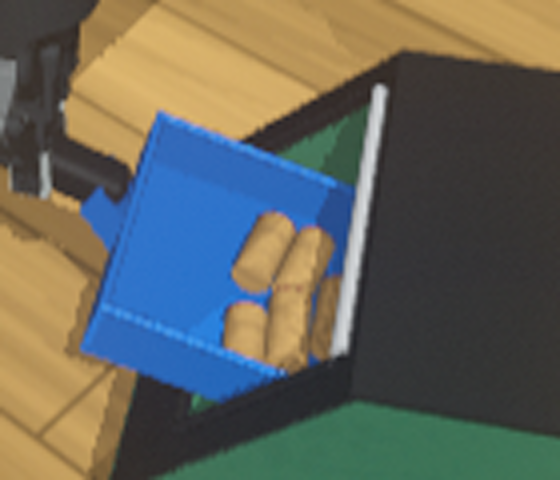

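```bash
python3 -m crank '[[[-0.002,0.004,0.005,0],[-0.004,0.008,0.009,0],[-0.006,0.012,0.014,0],[-0.009,0.017,0.019,0]]]' 0.279; python3 - <<'E'
from h import *
snap('scene','s13',4,(230,170,370,290))
from pitch import report
report(['s13'],118); print(get_obs()['wrist_torque'],get_obs()['tool_pos'])
E
```

```text
t: 11.22
tool_pos: [0.6506, 0.1366, 0.2713]
tool_rot: [0.844, 1.402, -0.844]
contact_force: [1.7, -0.4, -1.7]
opening: 0.0243
n 35 floor z rel grip at x=0: -0.062410278394005585 slope -0.5123473952826851 xmax 0.14355770445933905 lip z world 0.1185281450095045
[-0.2387  0.0601  0.1942] [0.6506 0.1376 0.2728]
```

View pics/s13.png

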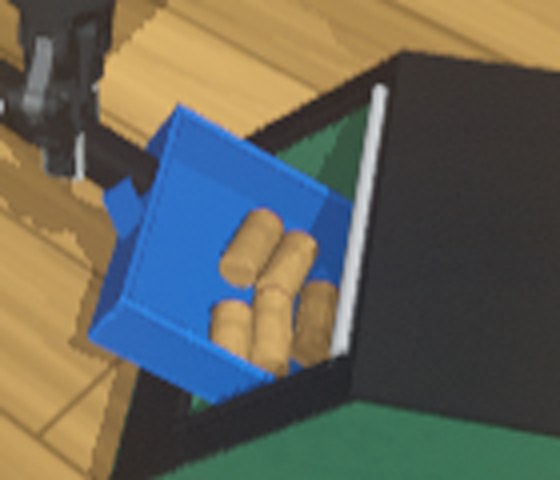

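The pan is at about 0.47 rad and the corks have rolled up against the flap. Raising the tilt will lift the flap off them onto the wall tops.

```bash
python3 -m crank '[[[-0.002,0.004,0.004,0],[-0.004,0.008,0.008,0],[-0.006,0.012,0.011,0],[-0.008,0.016,0.013,0],[-0.01,0.02,0.013,0]]]' 0.279; python3 - <<'E'
from h import *
snap('scene','s14',4,(230,170,370,290))
from pitch import report
report(['s14'],118); print(get_obs()['wrist_torque'],get_obs()['tool_pos'])
E
```

```text
t: 11.68
tool_pos: [0.641, 0.1563, 0.2851]
tool_rot: [0.844, 1.4, -0.843]
contact_force: [0.4, -1.2, -1.1]
opening: 0.0237Traceback (most recent call last):
  File "<stdin>", line 4, in <module>
  File "pitch.py", line 19, in report
    i,j=rng.choice(len(X),2)
        ~~~~~~~~~~^^^^^^^^^^
  File "numpy/random/_generator.pyx", line 864, in numpy.random._generator.Generator.choice
ValueError: a must be a positive integer unless no samples are taken
```

View pics/s14.png

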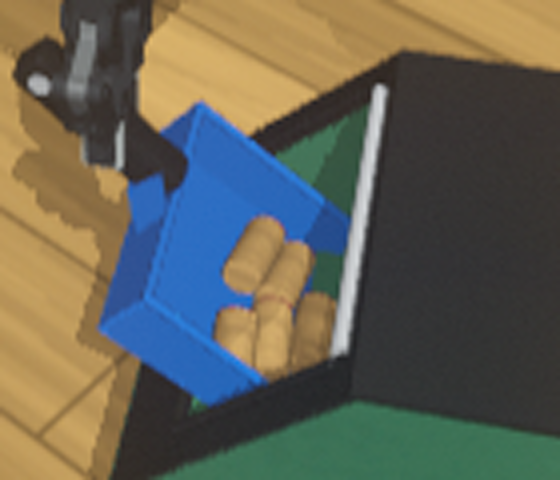

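```bash
python3 -m crank '[[[-0.002,0.004,-0.001,0],[-0.004,0.008,-0.002,0],[-0.006,0.012,-0.003,0],[-0.008,0.015,-0.003,0],[-0.008,0.015,-0.003,0]]]' 0.279; python3 - <<'E'
from h import *
snap('scene','s15',4,(230,170,370,290))
snap('wrist','w15',1.5)
print(get_obs()['contact_force'],get_obs()['wrist_torque'],get_obs()['tool_pos'])
E
```

```text
t: 12.15
tool_pos: [0.6325, 0.1721, 0.2809]
tool_rot: [0.844, 1.402, -0.843]
contact_force: [0.6, 1.4, -1.6]
opening: 0.0238
[-0.04908019  1.55837063 -1.43350422] [ 0.39498486 -0.10572967  0.10602057] [0.63255579 0.17181724 0.28079498]
```

View pics/s15.png

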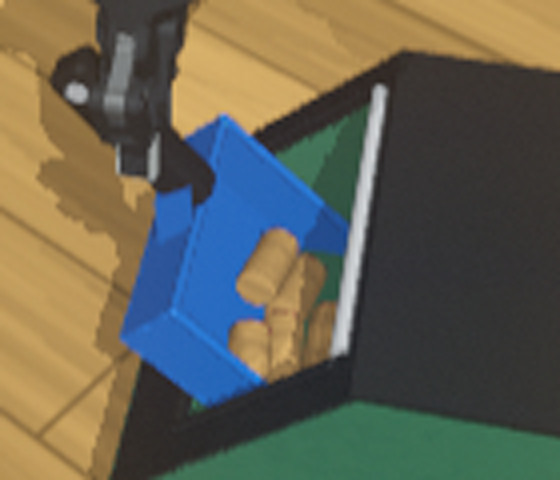

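View pics/w15.png

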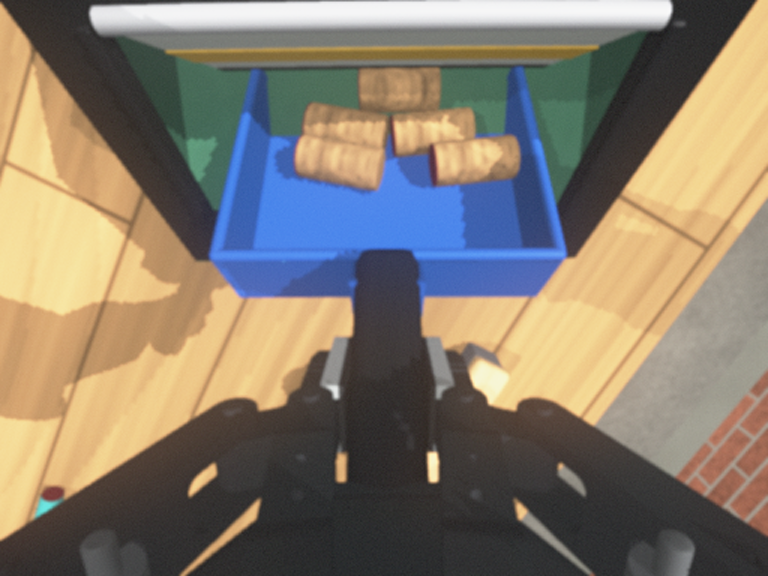

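The wrist view shows all five corks bunched at the lip, (300–520, 70–190), against the flap's lower edge at y≈65. I'll compute the pan's pitch and the flap gap from depth.

```bash
cat > wp.py <<'E'
from pitch import *
def wp(tag,yaw=118,pos=None):
    o=np.array([.570,.279]); a=np.radians(yaw);c=np.array([np.cos(a),np.sin(a)]);l=np.array([-c[1],c[0]])
    P=fit([tag]); x=(P[:,:2]-o)@c;y=(P[:,:2]-o)@l;z=P[:,2]
    m=abs(y)<.055; X=x[m];Z=z[m]; rng=np.random.default_rng(0); best=(0,0,0)
    for _ in range(800):
        i,j=rng.choice(len(X),2)
        if abs(X[i]-X[j])<.02: continue
        b=(Z[i]-Z[j])/(X[i]-X[j]); aa=Z[i]-b*X[i]; n=(abs(Z-aa-b*X)<.0025).sum()
        if b>-1.6 and n>best[0]: best=(n,aa,b)
    n,aa,b=best; k=abs(Z-aa-b*X)<.003; b,aa=np.polyfit(X[k],Z[k],1)
    print('n',n,'theta',np.arctan(-b),'floor z at sill x',aa-.086*b,'x range',X[k].min(),X[k].max())
    g=np.array(get_obs()['tool_pos'])+[0,0,.0187]; print('grip bin',(g[:2]-o)@c,(g[:2]-o)@l,g[2])
    return c,l,o
def px(tag,pts,yaw=118):
    cm,im,d=load(tag); o=np.array([.570,.279]); a=np.radians(yaw);c=np.array([np.cos(a),np.sin(a)]);l=np.array([-c[1],c[0]])
    for u,v in pts:
        p=at(cm,u,v,d[int(v),int(u)]); print((u,v),'bin',(p[:2]-o)@c,(p[:2]-o)@l,p[2])
E
python3 - <<'E'
from wp import *
wp('w15')
px('w15',[(265,18),(265,35),(265,41),(265,60),(230,85),(175,75),(345,75)])
E
```

```text
n 5763 theta 0.739298605578337 floor z at sill x 0.19011672474357577 x range -0.09844698520345999 -0.041125728940028784
grip bin -0.12400492705711105 -0.004914220693364901 0.29949497517020574
(265, 18) bin -0.010185948779934402 -0.009798090627095338 0.2632342199912454
(265, 35) bin -0.0067963056370278045 -0.011073037193604796 0.20983045651487273
(265, 41) bin -0.003938993400325496 -0.011891263694872835 0.1754151629939372
(265, 60) bin -0.016872489341181327 -0.012132754242269578 0.16832124525999892
(230, 85) bin -0.0366418249003844 0.016715227796341763 0.17379319246819622
(175, 75) bin -0.027777078420530666 0.06438335741583405 0.16308848541020732
(345, 75) bin -0.028997859087238675 -0.07719215616520775 0.1747130065348536
```

```bash
python3 -m crank '[[[-0.002,0.003,-0.003,0],[-0.003,0.006,-0.006,0],[-0.005,0.009,-0.009,0],[-0.006,0.011,-0.010,0],[-0.006,0.011,-0.010,0]]]' 0.279; python3 - <<'E'
from wp import *
snap('wrist','w16',1.5)
wp('w16');print(get_obs()['contact_force'])
E
```

```text
t: 12.67
tool_pos: [0.6266, 0.1825, 0.2705]
tool_rot: [0.843, 1.402, -0.844]
contact_force: [0.0, 1.2, -2.1]
opening: 0.0239
n 4386 theta 0.7439614643502535 floor z at sill x 0.19015061889211332 x range -0.08719320898145656 -0.04977417572134733
grip bin -0.11181688179039066 -0.004672516586176542 0.2892482518741427
[ 1.0487  1.7081 -1.2949]
```

View pics/w16.png

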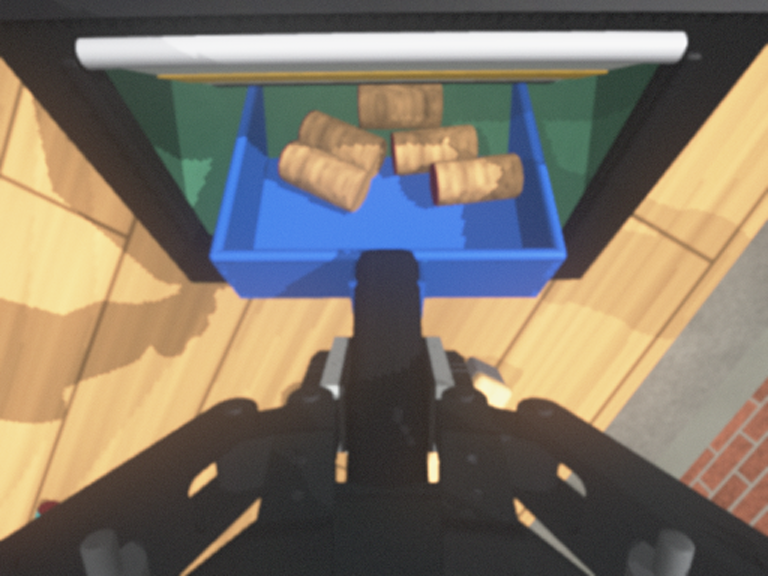

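```bash
python3 - <<'E'
from wp import *
cm,im,d=load('w16')
a=np.radians(118);c=np.array([np.cos(a),np.sin(a)]);l=np.array([-c[1],c[0]]);o=np.array([.570,.279])
for v in range(28,170,4):
    r=[]
    for u in (185,258,267,320):
        p=at(cm,u,v,d[v,u]); r.append('%7.3f %6.3f'%((p[:2]-o)@c,p[2]))
    print(v,r)
cv2.imwrite('pics/w16c.png',cv2.resize(im[40:150,130:390],None,fx=3,fy=3,interpolation=cv2.INTER_CUBIC)[:,:,::-1])
th=.744;g=np.array([-.1118,.2892]);X=np.array([np.cos(th),-np.sin(th)]);Z=np.array([np.sin(th),np.cos(th)])
for n,q in(('lip',(.21,-.054)),('crest',(.187,-.049)),('corner',(.185,-.018))):
    w=g+q[0]*X+q[1]*Z; p=o+w[0]*c; print(n,w,[np.round(proj(cm,[*(p+s*l),w[1]]),1) for s in(-.075,0,.075)])
E
```

```text
28 [' -0.005  0.265', ' -0.005  0.266', ' -0.005  0.264', ' -0.006  0.266']
32 [' -0.007  0.265', ' -0.007  0.265', ' -0.007  0.264', ' -0.007  0.265']
36 [' -0.008  0.264', ' -0.008  0.264', ' -0.009  0.265', ' -0.008  0.264']
40 [' -0.010  0.264', ' -0.010  0.262', ' -0.010  0.261', ' -0.010  0.263']
44 [' -0.008  0.243', ' -0.007  0.239', ' -0.007  0.238', ' -0.007  0.235']
48 [' -0.007  0.223', ' -0.007  0.222', ' -0.006  0.221', ' -0.007  0.222']
52 [' -0.006  0.203', ' -0.005  0.196', ' -0.005  0.196', ' -0.002  0.179']
56 [' -0.003  0.164', ' -0.002  0.161', ' -0.002  0.161', ' -0.000  0.148']
60 [' -0.003  0.148', ' -0.006  0.166', ' -0.006  0.164', ' -0.003  0.147']
64 [' -0.006  0.148', ' -0.009  0.168', ' -0.009  0.166', ' -0.007  0.147']
68 [' -0.010  0.148', ' -0.012  0.169', ' -0.012  0.167', ' -0.010  0.149']
72 [' -0.013  0.148', ' -0.015  0.168', ' -0.015  0.166', ' -0.013  0.147']
76 [' -0.016  0.148', ' -0.018  0.168', ' -0.018  0.166', ' -0.016  0.148']
80 [' -0.019  0.147', ' -0.021  0.163', ' -0.021  0.165', ' -0.020  0.148']
84 [' -0.023  0.148', ' -0.024  0.16
[... 1230 characters left out ...]
', ' -0.074  0.178', ' -0.074  0.181']
152 [' -0.077  0.182', ' -0.077  0.182', ' -0.077  0.183', ' -0.077  0.184']
156 [' -0.080  0.184', ' -0.080  0.184', ' -0.080  0.184', ' -0.080  0.184']
160 [' -0.083  0.186', ' -0.083  0.187', ' -0.083  0.187', ' -0.083  0.188']
164 [' -0.085  0.190', ' -0.085  0.191', ' -0.086  0.189', ' -0.086  0.189']
168 [' -0.078  0.236', ' -0.074  0.256', ' -0.074  0.256', ' -0.078  0.237']
lip [0.0061 0.1072] [array([328. ,  55.4]), array([251.8,  55.4]), array([175.6,  55.7])]
crest [-0.0074  0.1265] [array([331.9,  67.8]), array([251.4,  67.8]), array([171. ,  68.2])]
corner [0.0121 0.1507] [array([340.7,  39.3]), array([250.6,  39.3]), array([160.7,  39.8])]
```

View pics/w16c.png

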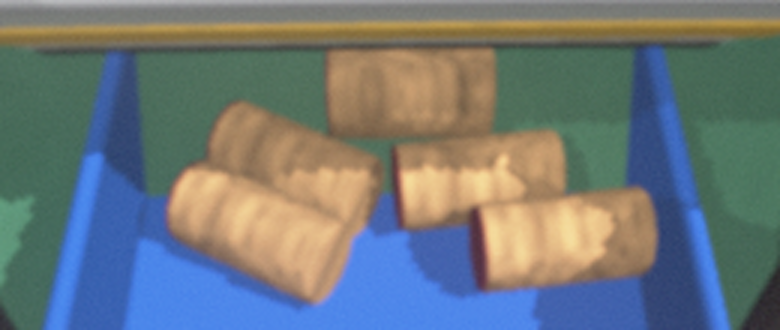

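The depth shows a flat green surface at z≈0.148 inside the bin, and the front cork seems pinched between the flap and the row behind it. I'll grip firmly to fix the pitch, then lift the pan along its normal so its wall tops push the flap off the corks.

```bash
python3 -m crank '[[[0,0,0,0],[0,0,0,0]]]' 0 80; python3 -m crank '[[[-0.003,0.005,0.006,0],[-0.005,0.010,0.012,0],[-0.005,0.010,0.012,0]]]'; python3 - <<'E'
from wp import *
snap('wrist','w17',1.5)
wp('w17');print(get_obs()['contact_force'])
cm,im,d=load('w17')
a=np.radians(118);c=np.array([np.cos(a),np.sin(a)]);l=np.array([-c[1],c[0]]);o=np.array([.570,.279])
for v in range(36,130,6):
    r=[]
    for u in (185,258,267,320):
        p=at(cm,u,v,d[v,u]); r.append('%7.3f %6.3f'%((p[:2]-o)@c,p[2]))
    print(v,r)
E
```

```text
t: 12.88
tool_pos: [0.6267, 0.1824, 0.2707]
tool_rot: [0.844, 1.402, -0.844]
contact_force: [-0.2, 1.6, -1.8]
opening: 0.0229
t: 13.13
tool_pos: [0.6219, 0.1925, 0.2845]
tool_rot: [0.843, 1.4, -0.843]
contact_force: [0.7, -2.1, -2.5]
opening: 0.0231
n 9505 theta 0.7471926084142612 floor z at sill x 0.2135951997621613 x range -0.07629977365366403 -0.015623359563817014
grip bin -0.1011315017342467 -0.005232738829203213 0.3031895144708441
[ 0.4355 -2.1181 -2.5257]
36 ['  0.004  0.270', '  0.004  0.269', '  0.004  0.268', '  0.004  0.269']
42 ['  0.002  0.269', '  0.002  0.266', '  0.002  0.267', '  0.002  0.269']
48 [' -0.001  0.266', ' -0.001  0.265', ' -0.001  0.265', ' -0.001  0.265']
54 [' -0.003  0.265', ' -0.003  0.265', ' -0.004  0.266', ' -0.003  0.264']
60 [' -0.006  0.265', ' -0.006  0.266', ' -0.006  0.266', ' -0.006  0.266']
66 [' -0.009  0.265', ' -0.009  0.264', ' -0.009  0.266', ' -0.009  0.262']
72 [' -0.001  0.148', ' -0.001  0.148', ' -0.001  0.148', ' -0.001  0.148']
78 [' -0.006  0.148', ' -0.006  0.150', ' -0.006  0.149', ' -0.006  0.147']
84 [' -0.011  0.148', ' -0.011  0.148', ' -0.011  0.149', ' -0.011  0.147']
90 [' -0.016  0.150', ' -0.017  0.150', ' -0.017  0.151', ' -0.017  0.150']
96 [' -0.022  0.153', ' -0.022  0.154', ' -0.022  0.155', ' -0.022  0.155']
102 [' -0.027  0.158', ' -0.027  0.160', ' -0.027  0.159', ' -0.027  0.159']
108 [' -0.032  0.162', ' -0.032  0.163', ' -0.032  0.163', ' -0.032  0.165']
114 [' -0.037  0.167', ' -0.037  0.169', ' -0.037  0.168', ' -0.037  0.169']
120 [' -0.042  0.173', ' -0.042  0.174', ' -0.042  0.173', ' -0.042  0.174']
126 [' -0.047  0.176', ' -0.047  0.177', ' -0.047  0.178', ' -0.047  0.178']
```

View pics/w17.png

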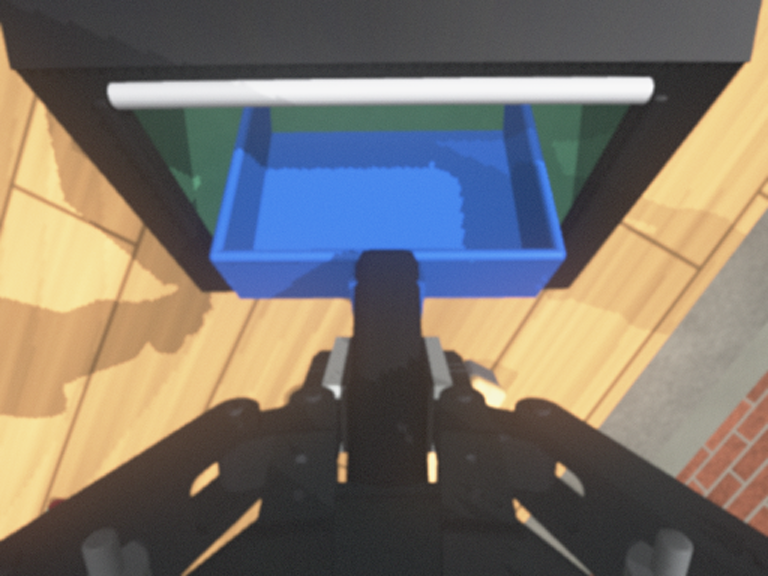

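All the corks have dropped off the pan. I'll draw the pan out along its own axis at this tilt.

```bash
python3 -m crank '[[[0.003,-0.005,0.005,0],[0.007,-0.013,0.014,0],[0.012,-0.023,0.024,0],[0.017,-0.033,0.034,0],[0.022,-0.042,0.044,0]]]'; python3 -m crank '[[[0.005,-0.01,0.010,0],[0.01,-0.02,0.020,0],[0.015,-0.029,0.030,0],[0.02,-0.038,0.039,0],[0.025,-0.047,0.048,0]]]';  python3 -m crank '[[[0.005,-0.01,0.009,0],[0.01,-0.02,0.017,0],[0.015,-0.029,0.022,0],[0.02,-0.037,0.022,0],[0.02,-0.037,0.022,0]]]'; python3 - <<'E'
from wp import *
snap('wrist','w18',1.5);snap('scene','s18',1.5);snap('top','t18',1.5)
print(get_obs()['tool_pos'],get_obs()['contact_force'])
E
```

```text
t: 13.6
tool_pos: [0.645, 0.1481, 0.329]
tool_rot: [0.845, 1.399, -0.844]
contact_force: [0.8, -1.6, -5.2]
opening: 0.0225
t: 14.02
tool_pos: [0.6692, 0.1027, 0.3768]
tool_rot: [0.845, 1.402, -0.843]
contact_force: [-0.4, 0.4, -1.3]
opening: 0.023
t: 14.43
tool_pos: [0.6899, 0.0643, 0.3971]
tool_rot: [0.845, 1.4, -0.845]
contact_force: [-0.4, -0.2, -3.6]
opening: 0.0231
[0.6887 0.0663 0.3962] [-0.148   0.0267 -1.3815]
```

View pics/s18.png

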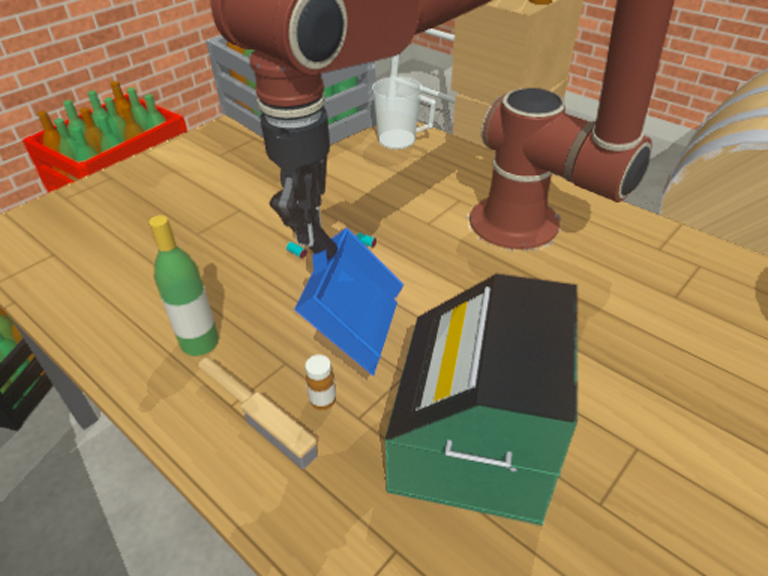

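View pics/w18.png

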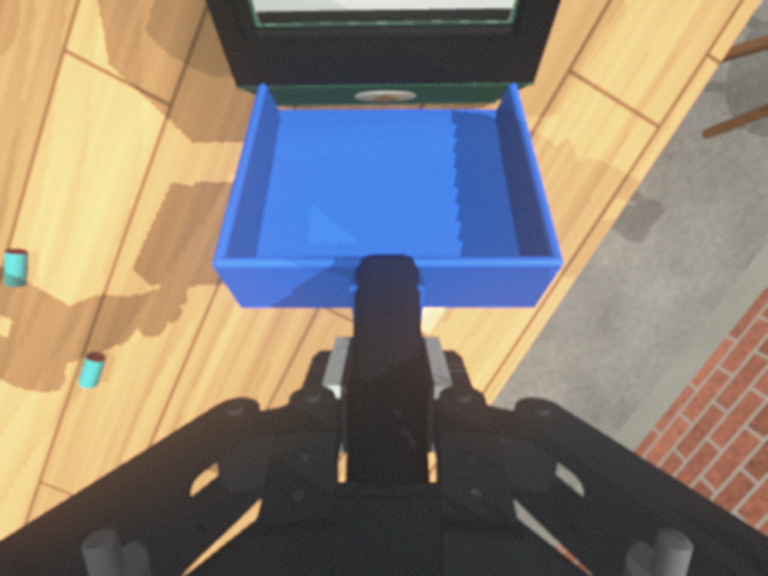

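The pan came out empty and the flap is shut, with no cork anywhere on the bench. I'll carry the pan back over its old place.

```bash
python3 -m crank '[[[-0.006,-0.008,0,0],[-0.018,-0.023,0,-1],[-0.033,-0.042,0,-2],[-0.048,-0.061,0,-3],[-0.063,-0.08,0,-3.8]]]'; python3 -m crank '[[[-0.016,-0.02,0,0],[-0.032,-0.04,0,0],[-0.048,-0.06,0,0],[-0.064,-0.08,0,0],[-0.08,-0.1,0,0]]]';  python3 -m crank '[[[-0.016,-0.02,-0.01,0],[-0.032,-0.042,-0.025,0],[-0.045,-0.06,-0.045,0],[-0.054,-0.073,-0.065,0],[-0.058,-0.077,-0.085,0]]]';python3 -m crank '[[[0,0,-0.02,0],[0,0,-0.04,0],[0,0,-0.06,0],[0,0,-0.08,0],[0,0,-0.095,0]]]'; python3 -m crank '[[[0,0,-0.01,0],[0,0,-0.017,0],[0,0,-0.022,0],[0,0,-0.022,0]]]'; python3 - <<'E'
from wp import *
snap('scene','s19',1.5)
o=get_obs();print(o['tool_pos'],o['contact_force'],R.from_rotvec(o['tool_rot']).as_matrix()[:,2])
E
```

```text
t: 15.0
tool_pos: [0.6246, -0.0144, 0.3969]
tool_rot: [0.894, 1.38, -0.895]
contact_force: [1.1, -0.6, -1.8]
opening: 0.0231
t: 15.42
tool_pos: [0.5444, -0.1144, 0.3971]
tool_rot: [0.894, 1.38, -0.894]
contact_force: [-0.8, -1.2, -2.1]
opening: 0.023
t: 15.83
tool_pos: [0.4862, -0.1923, 0.3115]
tool_rot: [0.895, 1.378, -0.896]
contact_force: [-0.0, -0.3, -2.2]
opening: 0.0229
t: 16.25
tool_pos: [0.4866, -0.1902, 0.2151]
tool_rot: [0.894, 1.382, -0.894]
contact_force: [-0.5, -0.1, -2.3]
opening: 0.0231
t: 16.58
tool_pos: [0.4876, -0.1907, 0.1947]
tool_rot: [0.894, 1.38, -0.894]
contact_force: [-0.5, 0.5, -1.2]
opening: 0.023
[ 0.488  -0.1909  0.1956] [ 0.2906 -0.1345 -2.2278] [ 0.4081 -0.9129  0.0002]
```

View pics/s19.png

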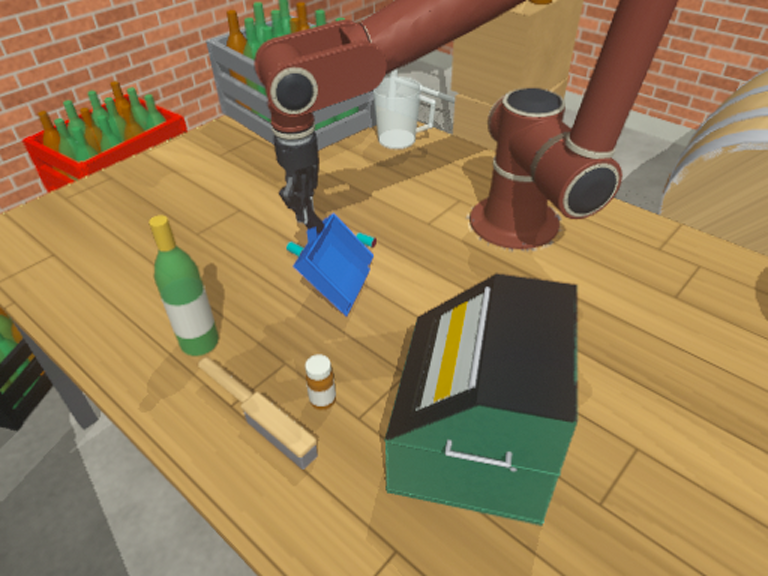

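```bash
python3 -m crank '[[[0,0,-0.01,0],[0,0,-0.018,0],[0,0,-0.024,0],[0,0,-0.027,0],[0,0,-0.027,0]]]' - 20; python3 - <<'E'
from wp import *
snap('scene','s20',4,(180,120,290,220))
o=get_obs();print(o['tool_pos'],o['contact_force'],o['wrist_torque'])
E
```

```text
t: 17.05
tool_pos: [0.489, -0.1922, 0.1705]
tool_rot: [0.893, 1.376, -0.895]
contact_force: [-0.3, -0.8, 6.0]
opening: 0.0228
[ 0.4889 -0.1921  0.1705] [-1.2385 -1.7398  5.3028] [0.0052 0.6113 0.1096]
```

View pics/s20.png

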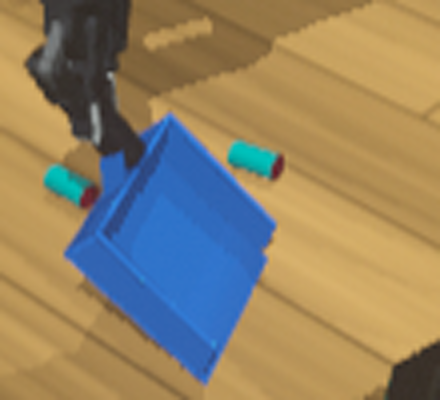

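```bash
python3 -m crank '[[[0,0,0,0],[0.004,-0.009,-0.006,0],[0.008,-0.019,-0.014,0],[0.012,-0.028,-0.024,0],[0.017,-0.038,-0.034,0]]]' 0.279; python3 - <<'E'
from wp import *
snap('scene','s21',4,(180,120,290,220))
o=get_obs();print(o['tool_pos'],o['contact_force'],o['wrist_torque'])
E
```

```text
t: 17.52
tool_pos: [0.5061, -0.2304, 0.1347]
tool_rot: [0.894, 1.376, -0.894]
contact_force: [1.8, -1.9, 1.3]
opening: 0.024
[ 0.5055 -0.2313  0.1321] [-0.6863 -2.2087  0.3592] [-0.1114 -0.0653 -0.0778]
```

View pics/s21.png

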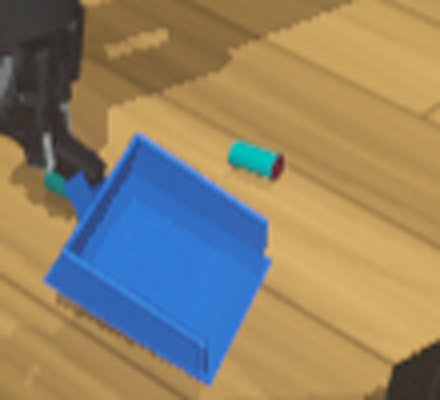

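Working well: the lip stays put while the pan flattens. I'll continue along the arc.

```bash
python3 -m crank '[[[0.003,-0.007,-0.009,0],[0.007,-0.015,-0.020,0],[0.010,-0.022,-0.032,0],[0.013,-0.029,-0.043,0],[0.013,-0.029,-0.043,0]]]'; python3 -m crank '[[[0.003,-0.006,-0.011,0],[0.005,-0.011,-0.022,0],[0.007,-0.015,-0.034,0],[0.008,-0.018,-0.045,0],[0.008,-0.018,-0.047,0]]]'; python3 - <<'E'
from wp import *
snap('scene','s22',4,(150,120,290,220))
report(['s22'],114.2)
o=get_obs();print(o['tool_pos'],o['contact_force'],o['wrist_torque'])
E
```

```text
t: 17.98
tool_pos: [0.5167, -0.258, 0.0877]
tool_rot: [0.896, 1.384, -0.896]
contact_force: [-0.6, 0.4, -3.2]
opening: 0.0242
t: 18.4
tool_pos: [0.5247, -0.2755, 0.0414]
tool_rot: [0.895, 1.383, -0.895]
contact_force: [-0.1, -0.0, -0.7]
opening: 0.0237
n 651 floor z rel grip at x=0: -0.0540551584458954 slope 0.0013259869840317367 xmax 0.19762615181481533 lip z world 0.003788930041876812
[ 0.5248 -0.2752  0.0419] [-0.6341  0.909  -2.2581] [ 0.055  -0.0722  0.014 ]
```

View pics/s22.png

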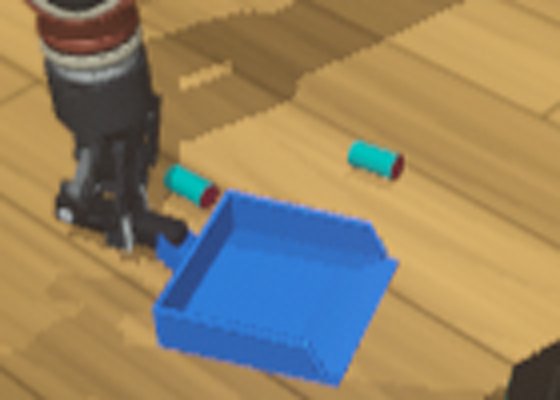

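```bash
python3 -m crank '[[[0,0,-0.002,0],[0,0,-0.004,0],[0,0,-0.005,0],[0,0,-0.005,0]]]'; python3 -m crank '[[[0,0,0,0],[0,0,0,0],[0,0,0,0]]]' 0.4;  python3 -m crank '[[[0,0,0,0],[0,0,0,0],[0,0,0,0],[0,0,0,0],[0,0,0,0]]]' 0.9; python3 -m crank '[[[0,0,0.01,0],[0,0,0.03,0],[0,0,0.06,0],[0,0,0.09,0],[0,0,0.12,0]]]'; python3 -m crank '[[[0,-0.03,0.03,0],[-0.02,-0.06,0.06,0],[-0.04,-0.09,0.08,0],[-0.06,-0.12,0.08,0],[-0.08,-0.15,0.08,0]]]'; python3 -m crank '[[[-0.03,-0.03,0,0],[-0.06,-0.05,0,0],[-0.06,-0.05,0,0],[-0.06,-0.05,0,0]]]'; python3 - <<'E'
from wp import *
snap('scene','s23',1.5);snap('top','t23',1.5)
E
```

```text
t: 18.78
tool_pos: [0.5262, -0.276, 0.0397]
tool_rot: [0.894, 1.379, -0.894]
contact_force: [0.3, 0.1, -2.1]
opening: 0.0234
t: 19.03
tool_pos: [0.5264, -0.2761, 0.0399]
tool_rot: [0.894, 1.378, -0.894]
contact_force: [-1.7, 0.5, -0.6]
opening: 0.0343
t: 19.45
tool_pos: [0.526, -0.276, 0.0393]
tool_rot: [0.894, 1.379, -0.894]
contact_force: [-0.3, -0.5, -0.5]
opening: 0.0765
t: 19.87
tool_pos: [0.5258, -0.2758, 0.1612]
tool_rot: [0.894, 1.379, -0.894]
contact_force: [0.3, -0.3, 0.6]
opening: 0.0766
t: 20.28
tool_pos: [0.4457, -0.4285, 0.2438]
tool_rot: [0.891, 1.373, -0.895]
contact_force: [-0.3, -0.7, -0.0]
opening: 0.0767
t: 20.62
tool_pos: [0.3846, -0.4771, 0.2401]
tool_rot: [0.897, 1.377, -0.897]
contact_force: [-0.1, 0.7, -0.5]
opening: 0.0769
```

View pics/s23.png

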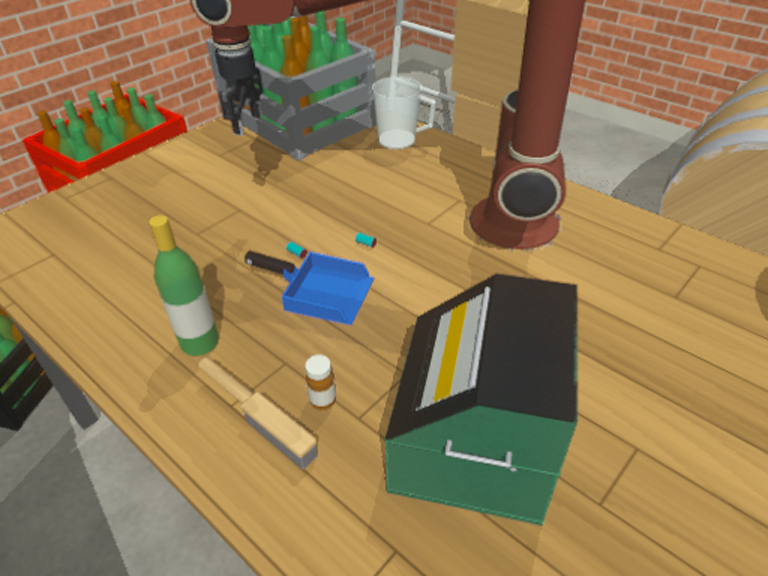

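View pics/t23.png

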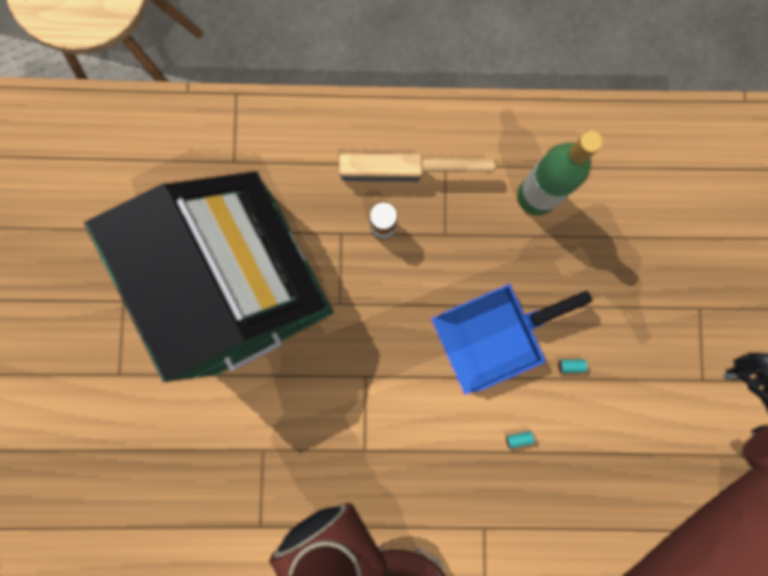

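Both views show the pan empty at its old spot and the flap shut, with the brush at (380,165), jar at (383,215) and bottle at (545,190) unmoved. I'll check how flat the pan lies, then hand in.

```bash
python3 - <<'E'
from pitch import *
P=np.vstack([fit(['s23']),fit(['t23'])]); 
m=P[:,2]<.02; A=np.c_[P[m][:,:2],np.ones(m.sum())]; s=np.linalg.lstsq(A,P[m][:,2],rcond=None)[0]; print('floor tilt',s[:2],'mean z',P[m][:,2].mean())
a,b=load('t0' if 0 else 'top0')[1].astype(int),load('t23')[1].astype(int)
df=abs(a-b).sum(2)>60; 
for n,(x0,y0,x1,y1) in dict(brush=(220,95,335,125),jar=(240,130,272,162),bottle=(340,80,405,150),bin=(50,105,225,260),teal=(335,235,400,305)).items(): print(n,df[y0:y1,x0:x1].sum())
finish_job()
E
```

```text
floor tilt [-0.0022 -0.0053] mean z 0.005067912561130092
brush 0
jar 0
bottle 0
bin 58
teal 221
the job is handed in; nothing more can be done
```

I tipped all five corks into the bin through the flap, and the empty pan is back on the bench within about 5 mm of where it lay. The job is handed in at about 21 s of the 64 s allowed.

- **Tipping:** the moves cannot tilt the tool, so I eased the grip with the lip inside the bin. The pan pivoted in the pads and leaned on the sill to about 0.74 rad. The flap pinched the corks at first. Gripping firmly again and lifting the pan pushed the flap clear, and they dropped in.
- **Setting down:** I drew the pan out and the flap shut behind it. Back at its place, I rested the lip on the bench, lowered the handle until the pan was flat, and released it.

**Last checks**
- **Pan:** it is empty, with a floor tilt of 0.005 rad or less.
- **Flap:** it looks shut in both fixed-camera views.
- **Bystanders:** the brush, bottle and jar show no changed pixels against the first picture.
- **Look-alike corks:** the pixel check flagged 221 changed pixels around the turquoise corks. They look unmoved in the views, and the pan's edge or the arm's shadow probably explains it, but I didn't check further.
- **Bin:** the check flagged 58 changed pixels there, probably shadow; I didn't look into those either.
- **Corks:** I could not see them inside the bin. The pictures show an opaque green surface at z≈0.148 inside it, although the pan's tip went below that level and the bin is described as hollow. That they are in the bin rests on the pan coming out empty and no cork showing anywhere else.
- **Gripper:** it stayed off the flap.
- **Forces:** the contact forces I read stayed at about 6 N or less.

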